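# Change over the four-place flask heater, tag it hot and start the run

## Robot

A 7-joint arm with a two-finger parallel gripper is mounted at the origin on the work surface. World frame = base frame: x ahead of the robot, y to its left, z up, the work surface at z = 0. Lengths are in m, angles in rad, forces in N, time in s.
With the tool pointing down it reaches from about 0.4 to 0.85 m from the base axis. Payload 10.4 kg.
Tool frame: the origin (TCP) lies midway between the tips of the shut fingers; the grasp point (between the pads) lies 19 mm behind it (manip.grasp_offset is the distance from the TCP to the grasp point, in m); z points along the fingers, y is the line along which they close (so a half turn about z gives the same grasp; the last joint's range is limited). The gripper opens to 85 mm and grips with 20 to 120 N. Pads are 22 mm wide; open, the fingers measure 114 mm over their backs; the gripper's body (76 mm by 85 mm) begins 54 mm behind the grasp point. The pads swing forward as they close: fully open they stand 13 mm farther back than shut.
Start: joints at [1.267, 0.332, -0.065, 1.46, 0.022, 1.35, -0.088], TCP at [0.173, -0.601, 0.231] pointing down, gripper open.
Joint ranges: [-2.6, 2.6], [-0.5, 2.12], [-1.47, 1.34], [0.16, 2.42], [-1.27, 4.41], [0.06, 2.06], [-2.6, 2.6]. Speed limits (rad/s): [2.22, 2.22, 2.79, 2.79, 3.14, 3.14, 3.14].

## Interface

Orientations are given as a unit quaternion [x, y, z, w].
In Python, from workcell import manip, cam, hand_in gives the robot as it stands (manip), with the cameras (cam) and the job as plain functions.
- The arm moves only by the tool jog_arm, called as name(argument=value, ...) on one line, values as JSON. Schema: {"type":"object","properties":{"plan":{"type":"array","items":{"type":"object","properties":{"wx":{"type":"number"},"wy":{"type":"number"},"wz":{"type":"number"},"tx":{"type":"number"},"ty":{"type":"number"},"tz":{"type":"number"},"aperture":{"type":"number"}},"additionalProperties":false,"required":["aperture"]},"minItems":1,"maxItems":20},"squeeze":{"type":"number"},"only":{"type":"string"},"quiet":{"type":"boolean"},"lines":{"type":"string"}},"required":["plan"],"additionalProperties":false}. plan is a list of rows, 1 to 20 of them, each an object with the fields wx, wy, wz (a rotation vector in rad), tx, ty, tz (the shift in m), aperture (the opening from 0.0 (shut) to 1.0 (fully open)); a field left out counts as zero (the opening has to be given); each row is the pose to reach, as a shift and turn from the pose commanded when the call began, along the tool's axes at that moment; what a row does not reach only later rows make up. A row lasts 1/8 s, in which the tool goes at most 0.0625 m and 0.188 rad, less where a joint would pass 70% of its speed; a pose out of reach is approached as far as the arm can. The fingers move at their own pace and stop on an object; squeeze is the grip in N (left out, the last holds). Time passes only in rows, so rows that do not move let the fingers close. The tool returns the time, the measured TCP pose, the force, the opening and the grip force at its end. only (a regular expression) keeps the lines of the reply that match it, lines (a string "A,B") keeps lines A to B, and quiet returns only ok. Input that does not fit is refused with a message, and nothing moves.
- manip.get_obs(): the state, without advancing time (a new reading comes with each control period).
- cam.camera(name): name is "scene" or "top" or "wrist"; returns the picture (480x640x3 uint8, blue, green, red); there is no depth.
- cam.calibration(name): a dict with "fx", "fy", "cx", "cy" (pixels), "k1" (the pictures are not rectified: a ray, as slopes to the right and down, at radius r is drawn at 1 + k1 r^2 times it, then the intrinsics apply), "world_from_camera" (4x4, takes a point from camera to world coordinates); the wrist camera has in their place "tool_from_camera" (4x4, takes a point from camera to tool coordinates, whose origin is the TCP and whose axes are the flange's). Camera axes: x right, y up, looking along -z (the intrinsics and any distortion apply to the point x, -y, -z); pixel columns grow to the right and rows downward; lengths in m; the calibration is good to about 2 mm. A picture is of the moment at which its call begins: read the wrist's pose just before it. calibration takes no time and is no camera call.
- hand_in(): hands the job in; it is judged then, once.
The state is a dict: "clock": time; "joint_pos": joint angles; "joint_velocities": joint speeds; "tau": joint torques, N m; "position": TCP position; "ee_rot": TCP orientation; "ft_force": force on the tool from outside, world axes, zero at the start; "torque": the same for the moment, N m; "grip_width": opening from 0.0 (shut) to 1.0 (fully open); "grasp_force": force on a finger pad.
Only numpy, scipy, OpenCV 4.12 (cv2) and the standard library are available. Lean on these libraries where they do the work, as an engineer would, in place of code of your own. Each camera call takes 0.05 s, during which the arm holds its last target. There are 200 camera calls.

## Task

Change over the heating stirrer: put every finished flask (blue stopper) from its wells back into a seat of the cork board, set every fresh flask (white stopper) from the board into a well, all upright and centred, and hang the yellow hot-surface plate by its hole on the slanted peg of the stand. When all that is done, start the run by pressing the keys fully down one at a time in this order: white, orange, blue, yellow, green. Never press the red stop key, do not knock a flask over or push the other things on the bench about, and if the plate gets knocked away or off its peg, see that it hangs there at the end.

Things in the scene. Friction and masses are not known exactly. Their poses are not given: they have to be found in the camera images.
- fresh0: Amber round-bottomed glass flask, 90 g, fresh: white stopper, starts upright in a seat of the cork board. Origin at the centre of the round bulb (52 mm across); z runs up the neck. Neck and stopper, which stays in, are 24 mm across and reach 72 mm above the origin; grip there. May be absent (None).
- fresh1: Amber round-bottomed glass flask, 90 g, fresh: white stopper, starts upright in a seat of the cork board. Origin at the centre of the round bulb (52 mm across); z runs up the neck. Neck and stopper, which stays in, are 24 mm across and reach 72 mm above the origin; grip there. May be absent (None).
- fresh2: Amber round-bottomed glass flask, 90 g, fresh: white stopper, starts upright in a seat of the cork board. Origin at the centre of the round bulb (52 mm across); z runs up the neck. Neck and stopper, which stays in, are 24 mm across and reach 72 mm above the origin; grip there. May be absent (None).
- fresh3: Amber round-bottomed glass flask, 90 g, fresh: white stopper, starts upright in a seat of the cork board. Origin at the centre of the round bulb (52 mm across); z runs up the neck. Neck and stopper, which stays in, are 24 mm across and reach 72 mm above the origin; grip there. May be absent (None).
- done0: Amber round-bottomed glass flask, 90 g, finished: blue stopper, starts upright in a well of the heater. Origin at the centre of the round bulb (52 mm across); z runs up the neck. Neck and stopper, which stays in, are 24 mm across and reach 72 mm above the origin; grip there. May be absent (None).
- done1: Amber round-bottomed glass flask, 90 g, finished: blue stopper, starts upright in a well of the heater. Origin at the centre of the round bulb (52 mm across); z runs up the neck. Neck and stopper, which stays in, are 24 mm across and reach 72 mm above the origin; grip there. May be absent (None).
- done2: Amber round-bottomed glass flask, 90 g, finished: blue stopper, starts upright in a well of the heater. Origin at the centre of the round bulb (52 mm across); z runs up the neck. Neck and stopper, which stays in, are 24 mm across and reach 72 mm above the origin; grip there. May be absent (None).
- done3: Amber round-bottomed glass flask, 90 g, finished: blue stopper, starts upright in a well of the heater. Origin at the centre of the round bulb (52 mm across); z runs up the neck. Neck and stopper, which stays in, are 24 mm across and reach 72 mm above the origin; grip there. May be absent (None).
- board: Fixed cork board, 265 mm (x) by 185 mm (y), 22 mm thick, with six round seats: holes 41 mm across at x = -85, 0, 85 mm and y = 45, -45 mm from its origin, the centre of its underside. The rim of a seat carries a flask's bulb all round, bulb centre 37 mm above the bench. Two or more seats are empty at the start.
- heater: Fixed four-place heating stirrer, white case 270 x 260 mm; origin at the centre of its underside, x pointing away from the robot, y left. In the aluminium block at its rear (flat top 85 mm above the bench) are four wells, holes 47 mm across at x = 1, 89 mm and y = 45, -45 mm; a seated bulb's centre is 95 mm above the bench. Low front apron (43 mm high) with six keys.
- tag: Yellow plastic hot-surface warning plate with a black triangle, 100 mm long, 44 mm wide, 7 mm thick, 50 g, lying flat on the bench. Origin at the centre of its underside; x runs along its length towards the hanging hole, z is its normal.
- tag_eye (a point): Centre of the plate's round hanging hole, 23 mm across, 34 mm from the plate's middle towards its +x end, at half thickness.
- peg: Steel peg, 8 mm across, 52 mm long, red tip, on a fixed grey support stand. It slants up at 45 degrees, roughly towards the robot. Origin at its root on the clamp, 190 mm above the bench; z runs along it from root to tip. The stand's rod (12 mm across, 245 mm tall) is 14 mm behind the root; its base plate, 10 mm thick and 100 mm wide, reaches 23 mm in front of the rod and 127 mm behind.
- key_power (a joint): White power spring key of the heater, number 1 of 6 from the left, at x = -97 mm, y = 100 mm in the heater's frame. Flat round top 22 mm across, 65 mm above the bench and 10 mm above its black collar (38 mm across). Value 0 when up, 0.006 (m) fully down at 4 N; it springs back and counts as pressed beyond 4 mm.
- key_heat (a joint): Orange heating spring key of the heater, number 2 of 6 from the left, at x = -97 mm, y = 60 mm in the heater's frame. Flat round top 22 mm across, 65 mm above the bench and 10 mm above its black collar (38 mm across). Value 0 when up, 0.006 (m) fully down at 4 N; it springs back and counts as pressed beyond 4 mm.
- key_stir (a joint): Blue stirring spring key of the heater, number 3 of 6 from the left, at x = -97 mm, y = 20 mm in the heater's frame. Flat round top 22 mm across, 65 mm above the bench and 10 mm above its black collar (38 mm across). Value 0 when up, 0.006 (m) fully down at 4 N; it springs back and counts as pressed beyond 4 mm.
- key_timer (a joint): Yellow timer spring key of the heater, number 4 of 6 from the left, at x = -97 mm, y = -20 mm in the heater's frame. Flat round top 22 mm across, 65 mm above the bench and 10 mm above its black collar (38 mm across). Value 0 when up, 0.006 (m) fully down at 4 N; it springs back and counts as pressed beyond 4 mm.
- key_start (a joint): Green start spring key of the heater, number 5 of 6 from the left, at x = -97 mm, y = -60 mm in the heater's frame. Flat round top 22 mm across, 65 mm above the bench and 10 mm above its black collar (38 mm across). Value 0 when up, 0.006 (m) fully down at 4 N; it springs back and counts as pressed beyond 4 mm.
- key_stop (a joint): Red stop spring key of the heater, number 6 of 6 from the left, at x = -97 mm, y = -100 mm in the heater's frame. Flat round top 22 mm across, 65 mm above the bench and 10 mm above its black collar (38 mm across). Value 0 when up, 0.006 (m) fully down at 4 N; it springs back and counts as pressed beyond 4 mm.
- jar: Glass jar with a green lid, 76 mm across, 105 mm tall. Origin at the centre of its underside. Leave it alone.
- tube_rack: White wire rack of capped tubes, 75 x 110 x 110 mm. Origin at the centre of its underside. Leave it alone.
- pcr_rack: Orange rack of small tubes, 55 x 120 x 35 mm. Origin at the centre of its underside. Leave it alone.
- calculator: Black desk calculator, 85 x 150 x 16 mm. Origin at the centre of its underside. Leave it alone.
- pipette: White and blue pipette lying on the bench, 250 mm long, 26 mm wide, 22 mm high. Origin on the bench near its middle, length along x. Leave it alone.

How it is judged:
On the way, in this order (a step that is already met when the one before it is completed fails the run):
1. fresh flasks sit upright in wells, finished ones in the cork board, and the plate hangs on the peg, all let go (x of fresh0 in the frame of heater between -0.015 and 0.105 m and y of fresh0 in the frame of heater between -0.06 and 0.06 m and z of fresh0 in the frame of heater between 0.091 and 0.1 m and angle between each of fresh0, fresh1, fresh2, fresh3, done0, done1, done2, done3's own z axis and vertical below 0.14 rad and x of fresh1 in the frame of heater between -0.015 and 0.105 m and y of fresh1 in the frame of heater between -0.06 and 0.06 m and z of fresh1 in the frame of heater between 0.091 and 0.1 m and x of fresh2 in the frame of heater between -0.015 and 0.105 m and y of fresh2 in the frame of heater between -0.06 and 0.06 m and z of fresh2 in the frame of heater between 0.091 and 0.1 m and x of fresh3 in the frame of heater between -0.015 and 0.105 m and y of fresh3 in the frame of heater between -0.06 and 0.06 m and z of fresh3 in the frame of heater between 0.091 and 0.1 m and x of done0 in the frame of board between -0.1 and 0.1 m and y of done0 in the frame of board between -0.06 and 0.06 m and z of done0 in the frame of board between 0.033 and 0.042 m and x of done1 in the frame of board between -0.1 and 0.1 m and y of done1 in the frame of board between -0.06 and 0.06 m and z of done1 in the frame of board between 0.033 and 0.042 m and x of done2 in the frame of board between -0.1 and 0.1 m and y of done2 in the frame of board between -0.06 and 0.06 m and z of done2 in the frame of board between 0.033 and 0.042 m and x of done3 in the frame of board between -0.1 and 0.1 m and y of done3 in the frame of board between -0.06 and 0.06 m and z of done3 in the frame of board between 0.033 and 0.042 m and distance between tag_eye and peg below 0.05 m and angle between tag's own x axis and vertical below 0.4 rad and contact force between the fingers and fresh0 below 0.2 N and contact force between the fingers and fresh1 below 0.2 N and contact force between the fingers and fresh2 below 0.2 N and contact force between the fingers and fresh3 below 0.2 N and contact force between the fingers and done0 below 0.2 N and contact force between the fingers and done1 below 0.2 N and contact force between the fingers and done2 below 0.2 N and contact force between the fingers and done3 below 0.2 N and contact force between the fingers and tag below 0.2 N), for 0.2 s.
2. the white power key is pressed (value of joint key_power above 0.004 m), for 0.05 s.
3. the orange heating key is pressed (value of joint key_heat above 0.004 m), for 0.05 s.
4. the blue stirring key is pressed (value of joint key_stir above 0.004 m), for 0.05 s.
5. the yellow timer key is pressed (value of joint key_timer above 0.004 m), for 0.05 s.
6. the green start key is pressed (value of joint key_start above 0.004 m), for 0.05 s.
At the end, for the whole second after the job is handed in: Fresh flasks seated in wells, finished ones in board seats: bulb centre within 5 mm of its seated height, neck within 8 degrees of upright. Plate on the peg: hole within 50 mm of its root, hole end up within 23 degrees. Keys up, all let go and at rest (all of step 1 and value of joint each of key_power, key_heat, key_stir, key_timer, key_start, key_stop below 0.002 m and linear speed of each of fresh0, fresh1, fresh2, fresh3, done0, done1, done2, done3, tag below 0.03 m/s); the robot touches nothing.
It fails at once if the green start key is pressed while a fresh flask is not seated in a well (value of joint key_start above 0.004 m and (not (x of fresh0 in the frame of heater between -0.015 and 0.105 m and y of fresh0 in the frame of heater between -0.06 and 0.06 m and z of fresh0 in the frame of heater between 0.091 and 0.1 m and angle between fresh0's own z axis and vertical below 0.14 rad) or not (x of fresh1 in the frame of heater between -0.015 and 0.105 m and y of fresh1 in the frame of heater between -0.06 and 0.06 m and z of fresh1 in the frame of heater between 0.091 and 0.1 m and angle between fresh1's own z axis and vertical below 0.14 rad) or not (x of fresh2 in the frame of heater between -0.015 and 0.105 m and y of fresh2 in the frame of heater between -0.06 and 0.06 m and z of fresh2 in the frame of heater between 0.091 and 0.1 m and angle between fresh2's own z axis and vertical below 0.14 rad) or not (x of fresh3 in the frame of heater between -0.015 and 0.105 m and y of fresh3 in the frame of heater between -0.06 and 0.06 m and z of fresh3 in the frame of heater between 0.091 and 0.1 m and angle between fresh3's own z axis and vertical below 0.14 rad))).
It fails at once if the red stop key is pressed (value of joint key_stop above 0.004 m).
It fails at once if two keys are down at once (value of joint each of key_power, key_heat above 0.004 m or value of joint each of key_heat, key_stir above 0.004 m or value of joint each of key_stir, key_timer above 0.004 m or value of joint each of key_timer, key_start above 0.004 m).
It fails at once if a flask is knocked over (angle between any of fresh0, fresh1, fresh2, fresh3, done0, done1, done2, done3's own z axis and vertical above 1 rad).
It fails at once if another thing on the bench is pushed more than 4 cm or tipped over (distance of any of jar, tube_rack, pcr_rack, calculator, pipette from where it was at the start of the episode above 0.04 m or angle between any of jar, tube_rack, pcr_rack, calculator, pipette's own z axis and vertical above 0.7 rad).
Of fresh0, fresh1, fresh2, fresh3 only 2 to 4 are there at a start; the rules pass over those that are not, and their reading is None.
Of done0, done1, done2, done3 only 2 to 3 are there at a start; the rules pass over those that are not, and their reading is None.
At some moment in a run one of tag may be knocked a few centimetres aside while the robot is not near it.
It also fails if it takes over 210 s, if anything falls off the work surface, if the arm or the gripper's body presses on something with over 40 N, if the wrist force passes 120 N, or if a joint passes its speed limit or range.

## Working session

There is one attempt and no reset: what is moved stays moved. The work goes in short steps, Python scripts to look and compute and a tool call to move; the robot and the scene stay as the last step left them, time stands still between calls to the robot, and variables do not carry over. Pictures are saved under pics/ and viewed, at most 14 in all, crops included, and the job is handed in when it is done.

```bash
ls; mkdir -p pics; python3 - <<'E'
from workcell import manip, cam, hand_in
import cv2, numpy as np
np.set_printoptions(precision=4,suppress=True)
o=manip.get_obs(); print(o)
for n in("scene","top"):
    cv2.imwrite(f"pics/{n}0.png",cam.camera(n)); print(n,cam.calibration(n))
print(cam.calibration("wrist"),manip.grasp_offset)
E
```

```text
pics
workcell.py
{'clock': 0.0, 'joint_pos': array([ 1.2674,  0.3329, -0.0647,  1.461 ,  0.0216,  1.3499, -0.0885]), 'joint_velocities': array([ 0.0012, -0.0011, -0.002 , -0.0009,  0.0013, -0.001 , -0.0006]), 'tau': array([ -0.001 , -62.5441,   0.0486, -39.1593,   0.0163,   0.01  ,
         0.    ]), 'position': array([ 0.1731, -0.6002,  0.2305]), 'ee_rot': array([ 0.9902,  0.14  , -0.0001, -0.0007]), 'ft_force': array([0.0816, 0.5814, 0.3084]), 'torque': array([-0.0322,  0.0436,  0.0019]), 'grasp_force': 0.0, 'grip_width': 1.0048542358634807}
scene {'fx': 566.6856092815062, 'fy': 566.6856092815062, 'cx': 317.4910418445712, 'cy': 244.27737789466377, 'k1': -0.09462507376507263, 'world_from_camera': array([[-0.7327, -0.5018,  0.4598,  1.0904],
       [ 0.6805, -0.531 ,  0.5049,  0.5782],
       [-0.0092,  0.6828,  0.7305,  1.0902],
       [ 0.    ,  0.    ,  0.    ,  1.    ]])}
top {'fx': 539.4757323374016, 'fy': 539.4757323374016, 'cx': 324.75574354378455, 'cy': 224.64940934878535, 'k1': -0.1553865654476954, 'world_from_camera': array([[-0.0087,  0.9805, -0.1965,  0.27  ],
       [-0.9999, -0.0074,  0.0075, -0.0909],
       [ 0.0059,  0.1966,  0.9805,  1.3675],
       [ 0.    ,  0.    ,  0.    ,  1.    ]])}
{'fx': 352.0707485260249, 'fy': 352.0707485260249, 'cx': 318.4295921943534, 'cy': 242.9070582941874, 'k1': -0.04137671577156345, 'tool_from_camera': array([[-0.0003,  0.9596,  0.2814,  0.0718],
       [ 1.    , -0.0003,  0.0023,  0.    ],
       [ 0.0023,  0.2814, -0.9596, -0.1417],
       [ 0.    ,  0.    ,  0.    ,  1.    ]])} 0.0187
```

View pics/top0.png

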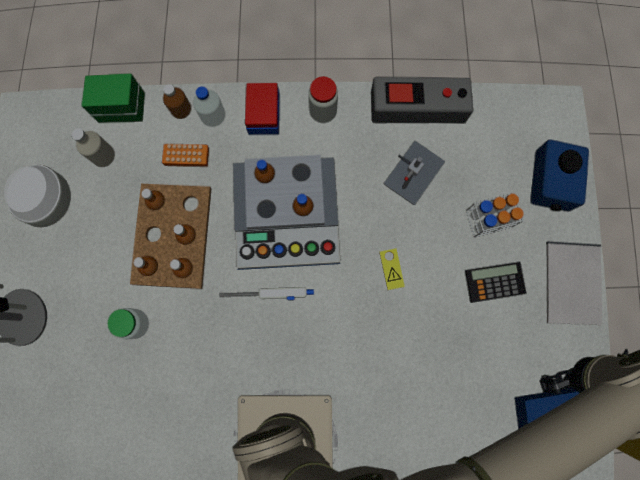

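View pics/scene0.png

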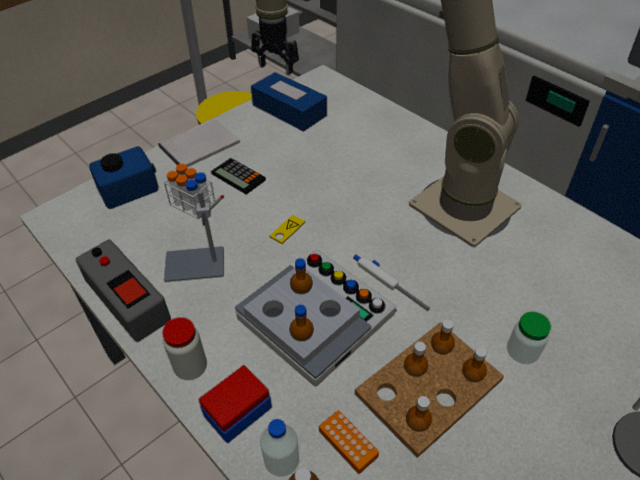

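```bash
python3 - <<'E'
import cv2
t=cv2.imread("pics/top0.png"); s=cv2.imread("pics/scene0.png")
cv2.imwrite("pics/c1.png",cv2.resize(t[150:290,128:343],None,fx=3.7,fy=3.7,interpolation=cv2.INTER_CUBIC))
a=cv2.resize(t[135:295,375:455],None,fx=3.7,fy=3.7,interpolation=cv2.INTER_CUBIC)
b=cv2.resize(s[175:295,155:310],None,fx=3.2,fy=3.2,interpolation=cv2.INTER_CUBIC)
import numpy as np
c=np.zeros((600,800,3),np.uint8); c[:a.shape[0],:a.shape[1]]=a; c[:b.shape[0],300:300+b.shape[1]]=b
cv2.imwrite("pics/c2.png",c)
E
```

```text
(no output)
```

View pics/c1.png

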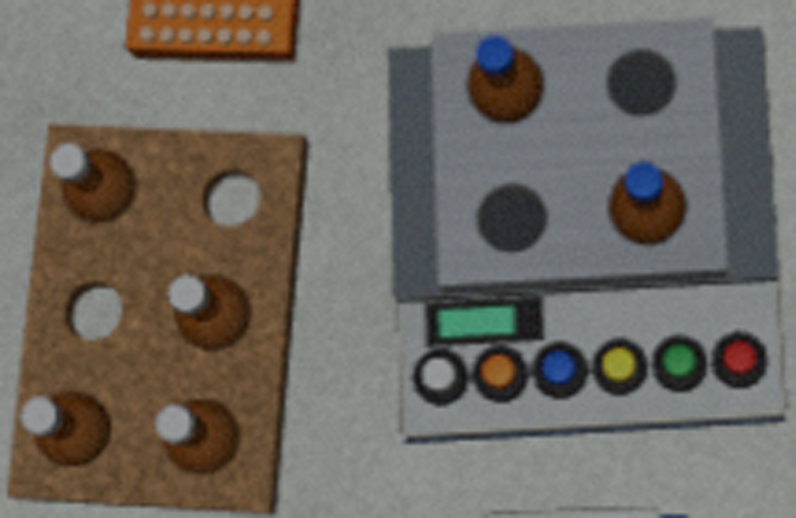

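View pics/c2.png

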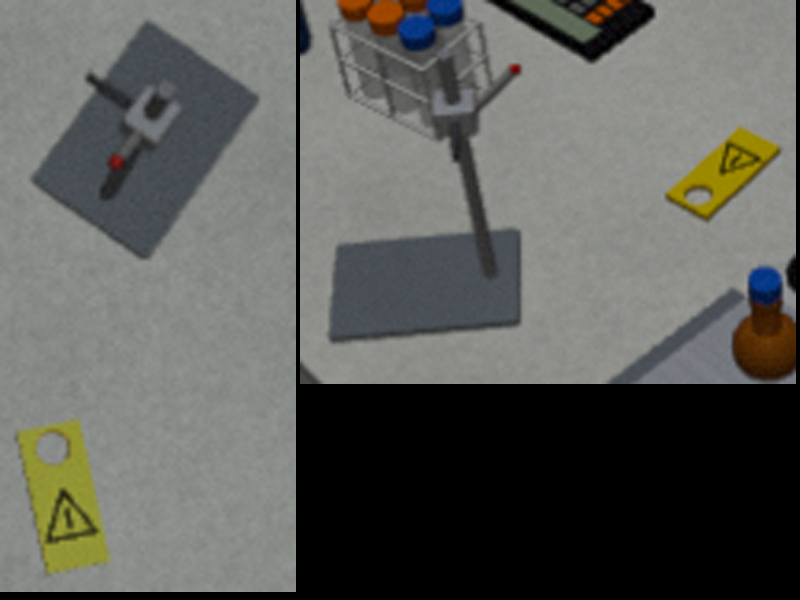

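```bash
cat > h.py <<'E'
import numpy as np, cv2
from scipy.optimize import least_squares
from scipy.spatial.transform import Rotation as R
from workcell import manip, cam, hand_in
np.set_printoptions(precision=4,suppress=True)
def T_of(name,obs=None):
    c=cam.calibration(name)
    if name!="wrist": return c,np.array(c["world_from_camera"])
    o=obs or manip.get_obs(); T=np.eye(4); T[:3,:3]=R.from_quat(o["ee_rot"]).as_matrix(); T[:3,3]=o["position"]
    return c,T@np.array(c["tool_from_camera"])
def project(P,cT):
    c,T=cT; p=(np.atleast_2d(P)-T[:3,3])@T[:3,:3]
    u=np.c_[p[:,0],-p[:,1]]/-p[:,2:]; u=u*(1+c["k1"]*(u**2).sum(1,keepdims=True))
    return u*[c["fx"],c["fy"]]+[c["cx"],c["cy"]]
def ray(px,cT):
    c,T=cT; K=np.array([[c["fx"],0,c["cx"]],[0,c["fy"],c["cy"]],[0,0,1]])
    u=cv2.undistortPoints(np.array([[px]],float),K,np.array([c["k1"],0,0,0.]))[0,0]
    # k1 model matches OpenCV
    return T[:3,3],T[:3,:3]@np.array([u[0],-u[1],-1])
def onplane(px,z,cT):
    o,d=ray(px,cT); return o+d*(z-o[2])/d[2]
def tri(rays):
    A=0;b=0
    for o,d in rays:
        d=d/np.linalg.norm(d);M=np.eye(3)-np.outer(d,d);A=A+M;b=b+M@o
    return np.linalg.solve(A,b)
def fit2(local,world):
    """x,y,yaw taking local xy to world xy"""
    l=np.array(local)[:,:2];w=np.array(world)[:,:2];f=lambda p:(l@R.from_euler('z',p[2]).as_matrix()[:2,:2].T+p[:2]-w).ravel()
    r=least_squares(f,[*w.mean(0),0]); return r.x,f(r.x).reshape(-1,2)
E
python3 - <<'E'
from h import *
top=T_of("top");sc=T_of("scene")
px=lambda p,s=3.7,o=(128,150):(np.array(p)+.5)/s-.5+o
C1=lambda p,z:onplane(px(p),z,top)
H=[(-.097,.1),(-.097,.06),(-.097,.02),(-.097,-.02),(-.097,-.06),(-.097,-.1)]
W=[C1(p,.065) for p in[(438,375),(498,371),(559,367),(619,363),(680,359),(740,354)]]
H+=[(.089,-.045),(.001,.045)];W+=[C1((641,82),.085),C1((512,217),.085)]
H+=[(.089,.045),(.001,-.045)];W+=[C1((495,53),.167),C1((644,182),.167)]
h,r=fit2(H,W);print("heater",h,"\n",r*1000)
B=[(.085,-.045),(0,.045),(.085,.045),(0,-.045),(-.085,.045),(-.085,-.045),(.1325,.0925),(.1325,-.0925),(-.1325,-.0925),(-.1325,.0925)]
V=[C1((234,199),.022),C1((95,311),.022)]+[C1(p,.109) for p in[(69,161),(189,293),(39,415),(177,424)]]+[C1(p,.022) for p in[(49,125),(306,135),(273,513),(10,497)]]
b,r=fit2(B,V);print("board",b,"\n",r*1000)
C2=lambda p,z:onplane(px(p,3.7,(375,135)),z,top)
Tl=[(.034,0),(.05,.022),(.05,-.022),(-.05,-.022),(-.05,.022)]
t,r=fit2(Tl,[C2(p,.007) for p in[(53,447),(17,430),(79,420),(107,561),(48,574)]]);print("tag",t,"\n",r*1000)
S2=lambda p:px((p[0]-300,p[1]),3.2,(155,175))
tip=tri([ray(px((116,161),3.7,(375,135)),top),ray(S2((515,69)),sc)])
root=tri([ray(px((142,128),3.7,(375,135)),top),ray(S2((478,108)),sc)])
print("tip",tip,"root",root,np.linalg.norm(tip-root))
for n,p,q in(("tagS",(698,195),.007),("keyred",0,0)):
    if q: print(n,onplane(S2(p),q,sc))
hw=lambda l:np.r_[R.from_euler('z',h[2]).as_matrix()[:2,:2]@l+h[:2],.065]
print(project([hw(l) for l in H[:6]],sc))
E
```

```text
heater [ 0.5696 -0.0026  0.0535] 
 [[ 0.6114 -0.2166]
 [ 0.3124 -0.3767]
 [ 0.0382  0.0377]
 [-0.2219 -0.2622]
 [-0.4613  0.0804]
 [-1.3604 -0.2147]
 [-0.0823 -0.0629]
 [-0.6617 -0.0539]
 [ 0.1624  0.8386]
 [ 1.6632  0.2303]]
board [ 0.5167  0.2951 -0.0543] 
 [[ 0.9109  0.9929]
 [-0.0871  0.052 ]
 [-0.087  -0.197 ]
 [-0.3479  0.1531]
 [-0.7524 -1.4374]
 [ 0.258   0.4456]
 [ 0.1506 -1.2774]
 [ 0.0395  0.3386]
 [ 0.1459  0.4406]
 [-0.2306  0.489 ]]
tag [ 0.4274 -0.2702  0.1744] 
 [[-0.3689  0.1324]
 [-0.516  -0.032 ]
 [ 0.5441 -0.104 ]
 [-0.1872 -1.2623]
 [ 0.5281  1.2658]]
tip [ 0.6024 -0.2801  0.2249] root [ 0.6304 -0.3     0.1925] 0.04724319604657612
tagS [ 0.4615 -0.2638  0.007 ]
[[377.1352 301.3376]
 [363.7823 291.7699]
 [350.7943 282.4614]
 [338.162  273.4058]
 [325.8763 264.5967]
 [313.9279 256.0276]]
```

```bash
cat > go.py <<'E'
import sys
from h import *
# usage: go.py x y z yaw tilt -> row from present pose (tool down, tool x at azimuth yaw; tilt lifts tool z toward tool x side)
x,y,z,yaw,tilt=map(float,sys.argv[1:6])
o=manip.get_obs(); Rc=R.from_quat(o["ee_rot"])
Rt=R.from_euler('z',yaw)*R.from_euler('y',-tilt)*R.from_euler('x',np.pi)
print("rotvec",(Rc.inv()*Rt).as_rotvec(),"shift",Rc.inv().apply(np.array([x,y,z])-o["position"]),"now",o["position"],"j",o["joint_pos"],"t",o["clock"],"ft",o["ft_force"])
E
python3 - <<'E'
from h import *
def w(p,l): return R.from_euler('z',p[2]).as_matrix()[:2,:2]@l+p[:2]
h=[.5696,-.0026,.0535];b=[.5167,.2951,-.0543]
for n,l in dict(A=(.089,-.045),B=(.001,.045),D1=(.089,.045),D2=(.001,-.045)).items():print(n,w(h,l))
for n,l in dict(F1=(.085,.045),F2=(0,-.045),F3=(-.085,.045),F4=(-.085,-.045)).items():print(n,w(b,l))
for y in(.1,.06,.02,-.02,-.06,-.1):print("key",w(h,(-.097,y)))
E
python3 go.py .514 .250 .27 0 0
```

```text
A [ 0.6609 -0.0428]
B [0.5682 0.0424]
D1 [0.6561 0.0471]
D2 [ 0.573  -0.0475]
F1 [0.604  0.3354]
F2 [0.5143 0.2502]
F3 [0.4343 0.3446]
F4 [0.4294 0.2548]
key [0.4674 0.0921]
key [0.4695 0.0521]
key [0.4717 0.0122]
key [ 0.4738 -0.0278]
key [ 0.4759 -0.0677]
key [ 0.4781 -0.1076]
rotvec [-0.0013  0.0002  0.2809] shift [ 0.5632 -0.7224 -0.0385] now [ 0.1731 -0.6002  0.2306] j [ 1.2674  0.3328 -0.0647  1.4608  0.0216  1.3499 -0.0885] t 0.1 ft [ 0.3089  0.0729 -0.6661]
```

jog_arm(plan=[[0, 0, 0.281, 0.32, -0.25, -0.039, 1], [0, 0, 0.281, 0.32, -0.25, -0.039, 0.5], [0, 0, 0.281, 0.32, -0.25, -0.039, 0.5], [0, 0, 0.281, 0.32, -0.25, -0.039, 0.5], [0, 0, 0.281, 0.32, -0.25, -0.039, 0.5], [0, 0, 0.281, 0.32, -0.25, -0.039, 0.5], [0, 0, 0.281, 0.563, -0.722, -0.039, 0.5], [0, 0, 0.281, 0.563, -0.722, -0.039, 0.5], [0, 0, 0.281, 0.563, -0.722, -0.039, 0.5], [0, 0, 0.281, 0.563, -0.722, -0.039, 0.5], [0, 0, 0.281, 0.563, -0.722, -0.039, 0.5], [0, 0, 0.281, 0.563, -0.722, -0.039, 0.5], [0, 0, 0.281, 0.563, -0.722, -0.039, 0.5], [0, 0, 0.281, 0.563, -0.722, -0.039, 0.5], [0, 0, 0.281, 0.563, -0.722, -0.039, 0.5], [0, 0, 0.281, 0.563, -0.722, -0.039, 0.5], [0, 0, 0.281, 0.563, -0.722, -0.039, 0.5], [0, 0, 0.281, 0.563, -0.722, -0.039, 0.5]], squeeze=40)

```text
refused: plan[0]: [0, 0, 0.281, 0.32, -0.25, -0.039, 1] is not of type 'object' (schema: type "object"). Nothing was moved.
```

Nothing moved. I misread the format; it is a list of objects with named fields. Resending.

jog_arm(plan=[{"wz":0.281, "tx":0.32, "ty":-0.25, "tz":-0.039, "aperture":1}, {"wz":0.281, "tx":0.32, "ty":-0.25, "tz":-0.039, "aperture":0.5}, {"wz":0.281, "tx":0.32, "ty":-0.25, "tz":-0.039, "aperture":0.5}, {"wz":0.281, "tx":0.32, "ty":-0.25, "tz":-0.039, "aperture":0.5}, {"wz":0.281, "tx":0.32, "ty":-0.25, "tz":-0.039, "aperture":0.5}, {"wz":0.281, "tx":0.32, "ty":-0.25, "tz":-0.039, "aperture":0.5}, {"wz":0.281, "tx":0.563, "ty":-0.722, "tz":-0.039, "aperture":0.5}, {"wz":0.281, "tx":0.563, "ty":-0.722, "tz":-0.039, "aperture":0.5}, {"wz":0.281, "tx":0.563, "ty":-0.722, "tz":-0.039, "aperture":0.5}, {"wz":0.281, "tx":0.563, "ty":-0.722, "tz":-0.039, "aperture":0.5}, {"wz":0.281, "tx":0.563, "ty":-0.722, "tz":-0.039, "aperture":0.5}, {"wz":0.281, "tx":0.563, "ty":-0.722, "tz":-0.039, "aperture":0.5}, {"wz":0.281, "tx":0.563, "ty":-0.722, "tz":-0.039, "aperture":0.5}, {"wz":0.281, "tx":0.563, "ty":-0.722, "tz":-0.039, "aperture":0.5}, {"wz":0.281, "tx":0.563, "ty":-0.722, "tz":-0.039, "aperture":0.5}, {"wz":0.281, "tx":0.563, "ty":-0.722, "tz":-0.039, "aperture":0.5}, {"wz":0.281, "tx":0.563, "ty":-0.722, "tz":-0.039, "aperture":0.5}, {"wz":0.281, "tx":0.563, "ty":-0.722, "tz":-0.039, "aperture":0.5}], squeeze=40)

```text
clock: 2.35
position: [0.5145, 0.2476, 0.2703]
ee_rot: [1.0, -0.001, 0.0, 0.001]
ft_force: [0.1, 0.0, -0.2]
grip_width: 0.498
grasp_force: 0.0
```

```bash
python3 go.py .514 .250 .07 0 0
python3 -c "
import cv2;from workcell import manip, cam, hand_in
cv2.imwrite('pics/w1.png',cam.camera('wrist'))"
```

```text
rotvec [ 0.0011 -0.0005 -0.0025] shift [-0.0006 -0.0026  0.2003] now [0.5145 0.2476 0.2703] j [ 0.1735  0.301  -0.8589  1.5134  0.2297  1.432  -2.2683] t 2.35 ft [ 0.1222  0.0193 -0.2094]
```

View pics/w1.png

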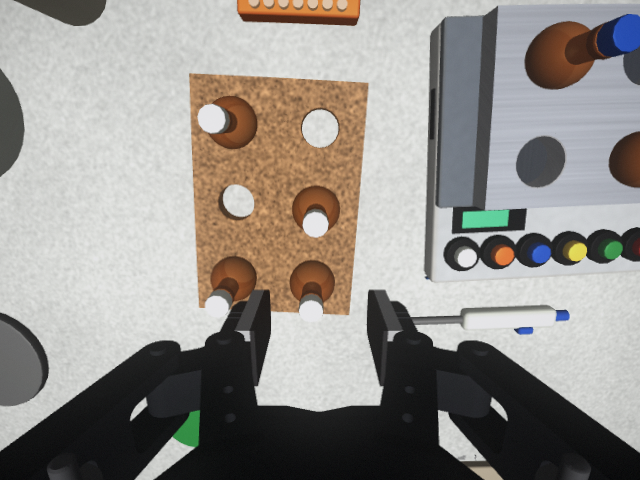

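Wrist view: the four white stoppers are at about (212,119), (316,224), (217,306) and (311,310), clear of the gripper.

```bash
python3 - <<'E'
from h import *
c=T_of("wrist")
for p in((212,119),(316,224),(217,306),(311,310)):print(onplane(p,.109,c))
for p in((462,257),(499,253),(537,250),(574,249)):print(onplane(p,.065,c))
E
```

```text
[0.6035 0.3353 0.109 ]
[0.5147 0.2503 0.109 ]
[0.435 0.345 0.109]
[0.4308 0.2555 0.109 ]
[0.4687 0.0981 0.065 ]
[0.4729 0.0592 0.065 ]
[0.4761 0.0187 0.065 ]
[ 0.477  -0.0216  0.065 ]
```

jog_arm(plan=[{"tx":-0.001, "ty":-0.003, "tz":0.1, "aperture":0.5}, {"tx":-0.001, "ty":-0.003, "tz":0.1, "aperture":0.5}, {"tx":-0.001, "ty":-0.003, "tz":0.2, "aperture":0.5}, {"tx":-0.001, "ty":-0.003, "tz":0.2, "aperture":0.5}, {"tx":-0.001, "ty":-0.003, "tz":0.2, "aperture":0.5}, {"tx":-0.001, "ty":-0.003, "tz":0.2, "aperture":0}, {"tx":-0.001, "ty":-0.003, "tz":0.2, "aperture":0}, {"tx":-0.001, "ty":-0.003, "tz":0.2, "aperture":0}, {"tx":-0.001, "ty":-0.003, "tz":0.2, "aperture":0}], squeeze=40)

```text
clock: 3.52
position: [0.5144, 0.2521, 0.0724]
ee_rot: [1.0, -0.0, 0.002, 0.0]
ft_force: [-0.8, -3.6, 7.5]
grip_width: 0.275
grasp_force: 39.2
```

```bash
python3 go.py .568 .042 .128 0 0
```

```text
rotvec [ 0.0001 -0.0031 -0.001 ] shift [ 0.054   0.21   -0.0554] now [0.5144 0.2521 0.0724] j [ 0.1049  0.4811 -0.7907  1.7456  0.3857  1.0741 -2.3877] t 3.525 ft [-0.8451 -3.5885  7.5474]
```

jog_arm(plan=[{"tz":-0.1, "aperture":0}, {"tz":-0.1, "aperture":0}, {"tz":-0.2, "aperture":0}, {"tz":-0.2, "aperture":0}, {"tx":0.054, "ty":0.208, "tz":-0.2, "aperture":0}, {"tx":0.054, "ty":0.208, "tz":-0.2, "aperture":0}, {"tx":0.054, "ty":0.208, "tz":-0.2, "aperture":0}, {"tx":0.054, "ty":0.208, "tz":-0.2, "aperture":0}, {"tx":0.054, "ty":0.208, "tz":-0.2, "aperture":0}, {"tx":0.054, "ty":0.208, "tz":-0.2, "aperture":0}, {"tx":0.054, "ty":0.208, "tz":-0.075, "aperture":0}, {"tx":0.054, "ty":0.208, "tz":-0.075, "aperture":0}, {"tx":0.054, "ty":0.208, "tz":-0.075, "aperture":0}, {"tx":0.054, "ty":0.208, "tz":-0.075, "aperture":0}])

```text
clock: 5.28
position: [0.568, 0.0456, 0.148]
ee_rot: [1.0, 0.001, 0.001, -0.0]
ft_force: [0.2, -0.2, -0.0]
grip_width: 0.272
grasp_force: 39.1
```

```bash
python3 go.py .568 .042 .132 0 0
python3 -c "
import cv2;from workcell import manip, cam, hand_in
cv2.imwrite('pics/w2.png',cam.camera('wrist'))"
```

```text
rotvec [-0.0007 -0.0024  0.0013] shift [-0.0001  0.0036  0.016 ] now [0.568  0.0456 0.148 ] j [ 0.4566  0.3647 -0.7454  1.6868  0.2635  1.191  -1.9235] t 5.275 ft [ 0.2372 -0.1611 -0.0306]
```

View pics/w2.png

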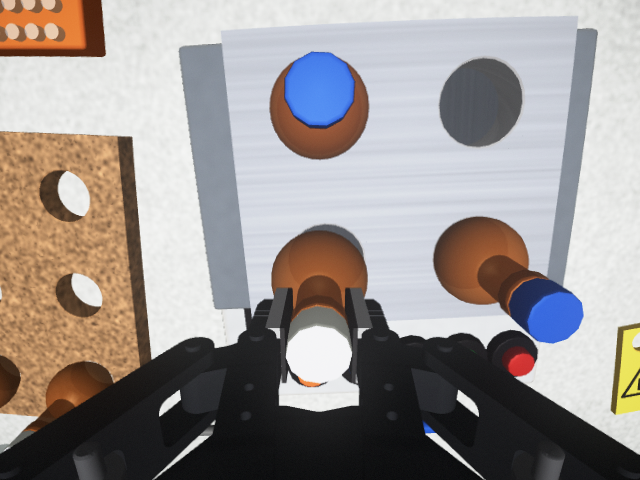

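Held upright over the near-left well; empty well at (481,102), blue stoppers at (320,89) and (540,310).

```bash
python3 - <<'E'
from h import *
c=T_of("wrist")
print(onplane((481,102),.085,c),onplane((320,89),.167,c),onplane((540,310),.167,c))
E
```

```text
[ 0.6612 -0.0436  0.085 ] [0.6562 0.0453 0.167 ] [ 0.5766 -0.0414  0.167 ]
```

jog_arm(plan=[{"ty":0.003, "tz":0.017, "aperture":0}, {"ty":0.003, "tz":0.017, "aperture":0}, {"ty":0.003, "tz":0.017, "aperture":0}, {"ty":0.003, "tz":0.017, "aperture":0.5}, {"ty":0.003, "tz":0.017, "aperture":0.5}, {"ty":0.003, "tz":0.017, "aperture":0.5}, {"ty":0.003, "tz":-0.12, "aperture":0.5}, {"ty":0.003, "tz":-0.12, "aperture":0.5}, {"ty":0.003, "tz":-0.12, "aperture":0.5}, {"tx":0.005, "ty":0.093, "tz":-0.12, "aperture":0.5}, {"tx":0.005, "ty":0.093, "tz":-0.12, "aperture":0.5}, {"tx":0.005, "ty":0.093, "tz":-0.12, "aperture":0.5}])

```text
clock: 6.82
position: [0.5717, -0.0519, 0.2642]
ee_rot: [1.0, -0.002, -0.001, 0.0]
ft_force: [0.1, 1.0, 0.6]
grip_width: 0.499
grasp_force: 0.0
```

```bash
python3 go.py .573 -.0475 .135 0 0
python3 -c "
import cv2;from workcell import manip, cam, hand_in
cv2.imwrite('pics/w3.png',cam.camera('wrist'))"
```

```text
rotvec [ 0.0006  0.0016 -0.0049] shift [ 0.0015 -0.0045  0.1292] now [ 0.5717 -0.0519  0.2642] j [ 0.6044  0.2809 -0.7191  1.5189  0.1865  1.4133 -1.7005] t 6.825 ft [0.116  0.9545 0.6009]
```

View pics/w3.png

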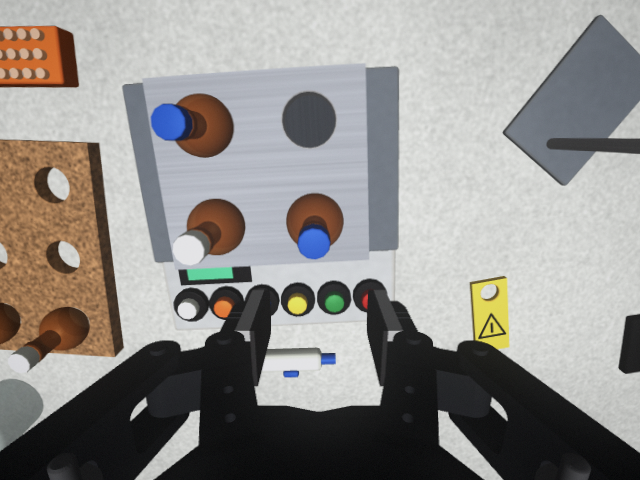

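White-stoppered flask stands seated at (210,230); next blue stopper at (314,242).

jog_arm(plan=[{"ty":-0.003, "tz":0.13, "aperture":0.5}, {"ty":-0.003, "tz":0.13, "aperture":0.5}, {"ty":-0.003, "tz":0.13, "aperture":0.5}, {"ty":-0.003, "tz":0.13, "aperture":0.5}, {"ty":-0.003, "tz":0.13, "aperture":0}, {"ty":-0.003, "tz":0.13, "aperture":0}, {"ty":-0.003, "tz":0.13, "aperture":0}, {"ty":-0.003, "tz":0.13, "aperture":0}, {"ty":-0.003, "tz":0.13, "aperture":0}])

```text
clock: 8.0
position: [0.5736, -0.0466, 0.1376]
ee_rot: [1.0, -0.001, 0.002, 0.001]
ft_force: [-0.1, -4.4, 7.1]
grip_width: 0.266
grasp_force: 38.9
```

```bash
python3 go.py .514 .2502 .077 0 0
```

```text
rotvec [ 0.0015 -0.004  -0.0011] shift [-0.0601 -0.2968  0.0599] now [ 0.5736 -0.0466  0.1376] j [ 0.5767  0.3761 -0.6994  1.6861  0.2616  1.1707 -1.7622] t 8.0 ft [-0.0868 -4.4373  7.1063]
```

jog_arm(plan=[{"tz":-0.135, "aperture":0}, {"tz":-0.135, "aperture":0}, {"tz":-0.135, "aperture":0}, {"tx":-0.059, "ty":-0.298, "tz":-0.135, "aperture":0}, {"tx":-0.059, "ty":-0.298, "tz":-0.135, "aperture":0}, {"tx":-0.059, "ty":-0.298, "tz":-0.135, "aperture":0}, {"tx":-0.059, "ty":-0.298, "tz":-0.135, "aperture":0}, {"tx":-0.059, "ty":-0.298, "tz":-0.135, "aperture":0}, {"tx":-0.059, "ty":-0.298, "tz":-0.135, "aperture":0}, {"tx":-0.059, "ty":-0.298, "tz":0.03, "aperture":0}, {"tx":-0.059, "ty":-0.298, "tz":0.03, "aperture":0}, {"tx":-0.059, "ty":-0.298, "tz":0.03, "aperture":0}, {"tx":-0.059, "ty":-0.298, "tz":0.03, "aperture":0}, {"tx":-0.059, "ty":-0.298, "tz":0.054, "aperture":0}, {"tx":-0.059, "ty":-0.298, "tz":0.054, "aperture":0}, {"tx":-0.059, "ty":-0.298, "tz":0.054, "aperture":0}, {"tx":-0.059, "ty":-0.298, "tz":0.054, "aperture":0}])

```text
clock: 10.12
position: [0.5137, 0.2524, 0.0827]
ee_rot: [1.0, -0.0, 0.001, -0.0]
ft_force: [0.4, 0.2, -0.5]
grip_width: 0.268
grasp_force: 39.4
```

```bash
python3 go.py .514 .2502 .0805 0 0
```

```text
rotvec [-0.0004 -0.0017 -0.0004] shift [0.0003 0.0022 0.0022] now [0.5137 0.2524 0.0827] j [ 0.1235  0.4745 -0.8152  1.7372  0.3841  1.0955 -2.3866] t 10.125 ft [ 0.4092  0.1647 -0.5341]
```

jog_arm(plan=[{"ty":0.002, "tz":0.002, "aperture":0}, {"ty":0.002, "tz":0.002, "aperture":0}, {"ty":0.002, "tz":0.002, "aperture":0.5}, {"ty":0.002, "tz":0.002, "aperture":0.5}, {"ty":0.002, "tz":0.002, "aperture":0.5}, {"ty":0.002, "tz":-0.1, "aperture":0.5}, {"ty":0.002, "tz":-0.1, "aperture":0.5}, {"tx":-0.084, "ty":-0.002, "tz":-0.1, "aperture":0.5}, {"tx":-0.084, "ty":-0.002, "tz":-0.1, "aperture":0.5}, {"tx":-0.084, "ty":-0.002, "tz":-0.1, "aperture":0.5}, {"tx":-0.084, "ty":-0.002, "tz":0.006, "aperture":0.5}, {"tx":-0.084, "ty":-0.002, "tz":0.006, "aperture":0.5}, {"tx":-0.084, "ty":-0.002, "tz":0.006, "aperture":0.5}, {"tx":-0.084, "ty":-0.002, "tz":0.006, "aperture":0}, {"tx":-0.084, "ty":-0.002, "tz":0.006, "aperture":0}, {"tx":-0.084, "ty":-0.002, "tz":0.006, "aperture":0}, {"tx":-0.084, "ty":-0.002, "tz":0.006, "aperture":0}])

```text
clock: 12.25
position: [0.4302, 0.255, 0.0769]
ee_rot: [1.0, -0.0, 0.001, -0.001]
ft_force: [0.9, 0.9, 7.7]
grip_width: 0.266
grasp_force: 39.9
```

```bash
python3 go.py .573 -.0475 .138 0 0
```

```text
rotvec [-0.0012 -0.003  -0.0003] shift [ 0.143   0.3024 -0.0611] now [0.4302 0.255  0.0769] j [ 0.1621  0.3362 -0.8904  1.9246  0.3071  1.0191 -2.4349] t 12.25 ft [0.8878 0.8986 7.6695]
```

jog_arm(plan=[{"tz":-0.2, "aperture":0}, {"tz":-0.2, "aperture":0}, {"tz":-0.2, "aperture":0}, {"tz":-0.2, "aperture":0}, {"tx":0.143, "ty":0.302, "tz":-0.2, "aperture":0}, {"tx":0.143, "ty":0.302, "tz":-0.2, "aperture":0}, {"tx":0.143, "ty":0.302, "tz":-0.2, "aperture":0}, {"tx":0.143, "ty":0.302, "tz":-0.2, "aperture":0}, {"tx":0.143, "ty":0.302, "tz":-0.2, "aperture":0}, {"tx":0.143, "ty":0.302, "tz":-0.2, "aperture":0}, {"tx":0.143, "ty":0.302, "tz":-0.2, "aperture":0}, {"tx":0.143, "ty":0.302, "tz":-0.07, "aperture":0}, {"tx":0.143, "ty":0.302, "tz":-0.07, "aperture":0}, {"tx":0.143, "ty":0.302, "tz":-0.07, "aperture":0}, {"tx":0.143, "ty":0.302, "tz":-0.07, "aperture":0}, {"tx":0.143, "ty":0.302, "tz":-0.07, "aperture":0}])

```text
clock: 14.25
position: [0.5731, -0.0472, 0.1478]
ee_rot: [1.0, 0.0, 0.002, 0.0]
ft_force: [0.2, -0.0, -2.1]
grip_width: 0.267
grasp_force: 40.6
```

```bash
python3 go.py .573 -.0475 .136 0 0
```

```text
rotvec [ 0.0004 -0.0031  0.0004] shift [-0.0002  0.0003  0.0118] now [ 0.5731 -0.0472  0.1478] j [ 0.5785  0.3647 -0.6986  1.6755  0.2505  1.1896 -1.7514] t 14.25 ft [ 0.2233 -0.0207 -2.1117]
```

jog_arm(plan=[{"tz":0.012, "aperture":0}, {"tz":0.012, "aperture":0}, {"tz":0.012, "aperture":0.5}, {"tz":0.012, "aperture":0.5}, {"tz":0.012, "aperture":0.5}, {"tz":-0.1, "aperture":0.5}, {"tz":-0.1, "aperture":0.5}, {"tx":0.083, "ty":-0.094, "tz":-0.1, "aperture":0.5}, {"tx":0.083, "ty":-0.094, "tz":-0.1, "aperture":0.5}, {"tx":0.083, "ty":-0.094, "tz":-0.1, "aperture":0.5}, {"tx":0.083, "ty":-0.094, "tz":-0.1, "aperture":0.5}, {"tx":0.083, "ty":-0.094, "tz":0.012, "aperture":0.5}, {"tx":0.083, "ty":-0.094, "tz":0.012, "aperture":0.5}, {"tx":0.083, "ty":-0.094, "tz":0.012, "aperture":0.5}, {"tx":0.083, "ty":-0.094, "tz":0.012, "aperture":0.5}, {"tx":0.083, "ty":-0.094, "tz":0.012, "aperture":0}, {"tx":0.083, "ty":-0.094, "tz":0.012, "aperture":0}, {"tx":0.083, "ty":-0.094, "tz":0.012, "aperture":0}, {"tx":0.083, "ty":-0.094, "tz":0.012, "aperture":0}])

```text
clock: 16.62
position: [0.6564, 0.046, 0.1359]
ee_rot: [1.0, -0.0, 0.002, 0.0]
ft_force: [-0.2, -1.5, 8.4]
grip_width: 0.266
grasp_force: 39.4
```

```bash
python3 go.py .430 .255 .08 0 0
```

```text
rotvec [ 0.0004 -0.0038 -0.0007] shift [-0.2267 -0.2089  0.0549] now [0.6564 0.046  0.1359] j [ 0.3586  0.5615 -0.6989  1.456   0.3703  1.2544 -1.9501] t 16.625 ft [-0.2376 -1.5328  8.4014]
```

jog_arm(plan=[{"tz":-0.135, "aperture":0}, {"tz":-0.135, "aperture":0}, {"tz":-0.135, "aperture":0}, {"tx":-0.226, "ty":-0.209, "tz":-0.135, "aperture":0}, {"tx":-0.226, "ty":-0.209, "tz":-0.135, "aperture":0}, {"tx":-0.226, "ty":-0.209, "tz":-0.135, "aperture":0}, {"tx":-0.226, "ty":-0.209, "tz":-0.135, "aperture":0}, {"tx":-0.226, "ty":-0.209, "tz":-0.135, "aperture":0}, {"tx":-0.226, "ty":-0.209, "tz":-0.135, "aperture":0}, {"tx":-0.226, "ty":-0.209, "tz":-0.135, "aperture":0}, {"tx":-0.226, "ty":-0.209, "tz":0.045, "aperture":0}, {"tx":-0.226, "ty":-0.209, "tz":0.045, "aperture":0}, {"tx":-0.226, "ty":-0.209, "tz":0.045, "aperture":0}, {"tx":-0.226, "ty":-0.209, "tz":0.045, "aperture":0}, {"tx":-0.226, "ty":-0.209, "tz":0.045, "aperture":0}])

```text
clock: 18.5
position: [0.4302, 0.2553, 0.0899]
ee_rot: [1.0, -0.001, 0.0, -0.0]
ft_force: [0.1, -0.4, -0.1]
grip_width: 0.267
grasp_force: 40.5
```

```bash
python3 go.py .43 .255 .079 0 0
```

```text
rotvec [-0.0007 -0.0008 -0.0012] shift [-0.0002  0.0003  0.0109] now [0.4302 0.2553 0.0899] j [ 0.1601  0.3137 -0.8846  1.912   0.28    1.0432 -2.4153] t 18.5 ft [ 0.0649 -0.3997 -0.0595]
```

jog_arm(plan=[{"tz":0.011, "aperture":0}, {"tz":0.011, "aperture":0}, {"tz":0.011, "aperture":0.5}, {"tz":0.011, "aperture":0.5}, {"tz":0.011, "aperture":0.5}, {"tz":-0.1, "aperture":0.5}, {"tz":-0.1, "aperture":0.5}, {"wz":-0.4, "tx":0.005, "ty":-0.09, "tz":-0.1, "aperture":0.5}, {"wz":-0.4, "tx":0.005, "ty":-0.09, "tz":-0.1, "aperture":0.5}, {"wz":-0.4, "tx":0.005, "ty":-0.09, "tz":-0.1, "aperture":0.5}, {"wz":-0.4, "tx":0.005, "ty":-0.09, "tz":-0.1, "aperture":0.5}, {"wz":-0.4, "tx":0.005, "ty":-0.09, "tz":0.012, "aperture":0.5}, {"wz":-0.4, "tx":0.005, "ty":-0.09, "tz":0.012, "aperture":0.5}, {"wz":-0.4, "tx":0.005, "ty":-0.09, "tz":0.012, "aperture":0.5}, {"wz":-0.4, "tx":0.005, "ty":-0.09, "tz":0.012, "aperture":0}, {"wz":-0.4, "tx":0.005, "ty":-0.09, "tz":0.012, "aperture":0}, {"wz":-0.4, "tx":0.005, "ty":-0.09, "tz":0.012, "aperture":0}, {"wz":-0.4, "tx":0.005, "ty":-0.09, "tz":0.012, "aperture":0}])

```text
clock: 20.75
position: [0.4353, 0.3458, 0.0784]
ee_rot: [0.98, 0.198, 0.002, -0.0]
ft_force: [-0.4, -2.0, 8.6]
grip_width: 0.269
grasp_force: 39.9
```

```bash
python3 go.py .656 .0465 .147 0.4 0
```

```text
rotvec [ 0.0002 -0.0032 -0.0008] shift [ 0.0873  0.3616 -0.0683] now [0.4353 0.3458 0.0784] j [ 0.0076  0.4874 -0.932   1.7811  0.439   1.0932 -2.2473] t 20.75 ft [-0.4281 -1.9831  8.5528]
```

jog_arm(plan=[{"tz":-0.195, "aperture":0}, {"tz":-0.195, "aperture":0}, {"tz":-0.195, "aperture":0}, {"tz":-0.195, "aperture":0}, {"tx":0.087, "ty":0.362, "tz":-0.195, "aperture":0}, {"tx":0.087, "ty":0.362, "tz":-0.195, "aperture":0}, {"tx":0.087, "ty":0.362, "tz":-0.195, "aperture":0}, {"tx":0.087, "ty":0.362, "tz":-0.195, "aperture":0}, {"tx":0.087, "ty":0.362, "tz":-0.195, "aperture":0}, {"tx":0.087, "ty":0.362, "tz":-0.195, "aperture":0}, {"tx":0.087, "ty":0.362, "tz":-0.195, "aperture":0}, {"tx":0.087, "ty":0.362, "tz":-0.195, "aperture":0}, {"tx":0.087, "ty":0.362, "tz":-0.07, "aperture":0}, {"tx":0.087, "ty":0.362, "tz":-0.07, "aperture":0}, {"tx":0.087, "ty":0.362, "tz":-0.07, "aperture":0}, {"tx":0.087, "ty":0.362, "tz":-0.07, "aperture":0}, {"tx":0.087, "ty":0.362, "tz":-0.07, "aperture":0}])

```text
clock: 22.88
position: [0.6557, 0.0466, 0.1484]
ee_rot: [0.98, 0.199, 0.001, 0.0]
ft_force: [-0.2, 0.3, -0.5]
grip_width: 0.27
grasp_force: 42.4
```

```bash
python3 go.py .656 .0465 .1375 0.4 0
```

```text
rotvec [ 0.0008 -0.0023  0.0007] shift [0.0002 0.0002 0.0109] now [0.6557 0.0466 0.1484] j [ 0.4334  0.5883 -0.8202  1.4392  0.4354  1.2992 -1.5882] t 22.875 ft [-0.2376  0.2664 -0.5111]
```

jog_arm(plan=[{"tz":0.011, "aperture":0}, {"tz":0.011, "aperture":0}, {"tz":0.011, "aperture":0.5}, {"tz":0.011, "aperture":0.5}, {"tz":0.011, "aperture":0.5}, {"tz":-0.1, "aperture":0.5}, {"tz":-0.1, "aperture":0.5}, {"tx":0.065, "ty":-0.286, "tz":-0.1, "aperture":0.5}, {"tx":0.065, "ty":-0.286, "tz":-0.1, "aperture":0.5}, {"tx":0.065, "ty":-0.286, "tz":-0.1, "aperture":0.5}, {"tx":0.065, "ty":-0.286, "tz":-0.1, "aperture":0.5}, {"tx":0.065, "ty":-0.286, "tz":-0.1, "aperture":0.5}, {"tx":0.065, "ty":-0.286, "tz":-0.1, "aperture":0.5}, {"tx":0.065, "ty":-0.286, "aperture":0.5}, {"tx":0.065, "ty":-0.286, "aperture":0.5}, {"tx":0.065, "ty":-0.286, "aperture":0.5}])

```text
clock: 24.88
position: [0.6031, 0.3321, 0.1434]
ee_rot: [0.98, 0.198, -0.002, 0.001]
ft_force: [0.9, -0.7, 0.8]
grip_width: 0.499
grasp_force: 0.0
```

```bash
python3 go.py .6037 .3354 .077 0.4 0
```

```text
rotvec [ 0.0014  0.0052 -0.0014] shift [ 0.0022 -0.0029  0.0664] now [0.6031 0.3321 0.1434] j [-0.0246  0.6756 -0.8424  1.3392  0.4985  1.348  -2.038 ] t 24.875 ft [ 0.8936 -0.6699  0.7737]
```

jog_arm(plan=[{"tz":0.07, "aperture":0.5}, {"tz":0.07, "aperture":0.5}, {"tz":0.07, "aperture":0.5}, {"tz":0.07, "aperture":0}, {"tz":0.07, "aperture":0}, {"tz":0.07, "aperture":0}, {"tz":0.07, "aperture":0}])

```text
clock: 25.75
position: [0.6048, 0.3355, 0.0792]
ee_rot: [0.98, 0.199, 0.002, -0.001]
ft_force: [0.2, 0.8, 8.4]
grip_width: 0.273
grasp_force: 39.2
```

```bash
python3 go.py .661 -.043 .147 0.4 0
```

```text
rotvec [-0.0006 -0.004  -0.0002] shift [-0.0953  0.3705 -0.0684] now [0.6048 0.3355 0.0792] j [-0.035   0.7314 -0.8159  1.3983  0.5414  1.238  -2.067 ] t 25.75 ft [0.2177 0.8116 8.386 ]
```

jog_arm(plan=[{"tz":-0.195, "aperture":0}, {"tz":-0.195, "aperture":0}, {"tz":-0.195, "aperture":0}, {"tz":-0.195, "aperture":0}, {"tx":-0.095, "ty":0.37, "tz":-0.195, "aperture":0}, {"tx":-0.095, "ty":0.37, "tz":-0.195, "aperture":0}, {"tx":-0.095, "ty":0.37, "tz":-0.195, "aperture":0}, {"tx":-0.095, "ty":0.37, "tz":-0.195, "aperture":0}, {"tx":-0.095, "ty":0.37, "tz":-0.195, "aperture":0}, {"tx":-0.095, "ty":0.37, "tz":-0.195, "aperture":0}, {"tx":-0.095, "ty":0.37, "tz":-0.195, "aperture":0}, {"tx":-0.095, "ty":0.37, "tz":-0.195, "aperture":0}, {"tx":-0.095, "ty":0.37, "tz":-0.07, "aperture":0}, {"tx":-0.095, "ty":0.37, "tz":-0.07, "aperture":0}, {"tx":-0.095, "ty":0.37, "tz":-0.07, "aperture":0}, {"tx":-0.095, "ty":0.37, "tz":-0.07, "aperture":0}, {"tx":-0.095, "ty":0.37, "tz":-0.07, "aperture":0}])

```text
clock: 27.88
position: [0.6612, -0.0423, 0.149]
ee_rot: [0.98, 0.199, 0.002, 0.0]
ft_force: [0.7, 1.3, -1.4]
grip_width: 0.268
grasp_force: 44.3
```

```bash
python3 go.py .661 -.043 .138 0.4 0
```

```text
rotvec [ 0.0011 -0.0029  0.0008] shift [-0.0005  0.0006  0.011 ] now [ 0.6612 -0.0423  0.149 ] j [ 0.5532  0.5933 -0.8043  1.424   0.4313  1.3023 -1.4478] t 27.875 ft [ 0.6863  1.327  -1.4035]
```

jog_arm(plan=[{"tz":0.011, "aperture":0}, {"tz":0.011, "aperture":0}, {"tz":0.011, "aperture":0.5}, {"tz":0.011, "aperture":0.5}, {"tz":0.011, "aperture":0.5}, {"tz":-0.12, "aperture":0.5}, {"tz":-0.12, "aperture":0.5}, {"tz":-0.12, "aperture":0.5}, {"wz":0.226, "tx":-0.317, "ty":0.083, "tz":-0.05, "aperture":0.65}, {"wz":0.226, "tx":-0.317, "ty":0.083, "tz":-0.05, "aperture":0.65}, {"wz":0.226, "tx":-0.317, "ty":0.083, "tz":-0.05, "aperture":0.65}, {"wz":0.226, "tx":-0.317, "ty":0.083, "tz":-0.05, "aperture":0.65}, {"wz":0.226, "tx":-0.317, "ty":0.083, "tz":-0.05, "aperture":0.65}, {"wz":0.226, "tx":-0.317, "ty":0.083, "tz":-0.05, "aperture":0.65}, {"wz":0.226, "tx":-0.317, "ty":0.083, "tz":-0.05, "aperture":0.65}, {"wz":0.226, "tx":-0.317, "ty":0.083, "tz":-0.05, "aperture":0.65}, {"wz":0.226, "tx":-0.317, "ty":0.083, "tz":-0.05, "aperture":0.65}])

```text
clock: 30.0
position: [0.4015, -0.2423, 0.1964]
ee_rot: [0.996, 0.088, 0.0, -0.0]
ft_force: [-0.2, -0.5, -0.7]
grip_width: 0.651
grasp_force: 0.0
```

```bash
python3 -c "
import cv2;from workcell import manip, cam, hand_in
import numpy as np
cv2.imwrite('pics/w4.png',cam.camera('wrist'));t=cam.camera('top');cv2.imwrite('pics/top4.png',t)
cv2.imwrite('pics/c4.png',cv2.resize(t[140:300,128:450],None,fx=2.4,fy=2.4,interpolation=cv2.INTER_CUBIC))"
```

```text
(no output)
```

View pics/w4.png

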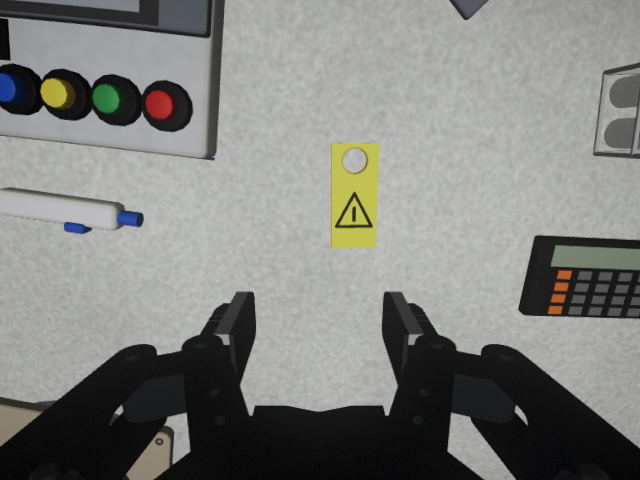

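View pics/c4.png

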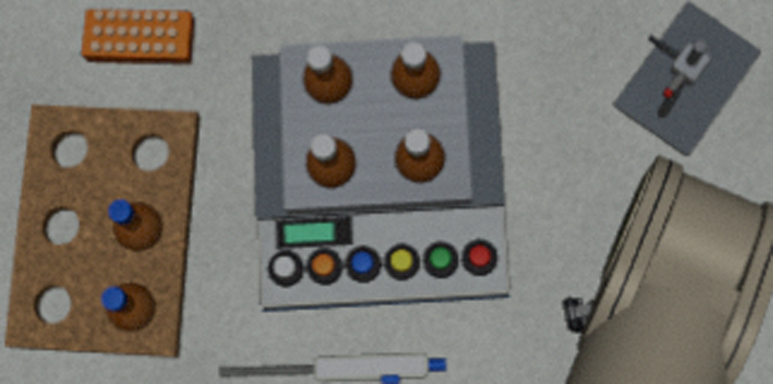

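All six flasks are seated; in the wrist view the plate's corners are (332,143), (380,144), (377,248), (331,247), hole (355,161).

```bash
python3 - <<'E'
from h import *
c=T_of("wrist")
Tl=[(.034,0),(.05,.022),(.05,-.022),(-.05,-.022),(-.05,.022)]
t,r=fit2(Tl,[onplane(p,.007,c) for p in[(355,161),(332,143),(380,144),(377,248),(331,247)]]);print("tag",t,"\n",r*1000)
for p in((55,94),(107,100),(160,104)):print(onplane(p,.065,c))
Rz=R.from_euler('z',t[2]).as_matrix()[:2,:2]; g=t[:2]+Rz@[-.02,0];print("grip",g)
import os;os.system(f"python3 go.py {g[0]} {g[1]} .02 {t[2]} 0")
E
```

```text
rotvec [-0.0002 -0.0004 -0.0056] shift [-0.0007  0.0338  0.1764] now [ 0.4013 -0.2425  0.1964] j [ 1.1884  0.0604 -0.7553  1.8717  0.0436  1.226  -0.9759] t 30.1 ft [ 0.9635 -0.4792 -0.3398]
tag [ 0.4262 -0.2722  0.1811] 
 [[ 0.2613 -0.565 ]
 [ 0.0133  0.1836]
 [ 1.0904  0.0192]
 [-0.1775  0.9451]
 [-1.1874 -0.5829]]
[ 0.4722 -0.0308  0.065 ]
[ 0.4739 -0.0704  0.065 ]
[ 0.4774 -0.11    0.065 ]
grip [ 0.4065 -0.2758]
```

jog_arm(plan=[{"wz":-0.006, "tx":-0.001, "ty":0.034, "tz":0.1, "aperture":0.65}, {"wz":-0.006, "tx":-0.001, "ty":0.034, "tz":0.1, "aperture":0.65}, {"wz":-0.006, "tx":-0.001, "ty":0.034, "tz":0.176, "aperture":0.65}, {"wz":-0.006, "tx":-0.001, "ty":0.034, "tz":0.176, "aperture":0.65}, {"wz":-0.006, "tx":-0.001, "ty":0.034, "tz":0.193, "aperture":0.65}, {"wz":-0.006, "tx":-0.001, "ty":0.034, "tz":0.193, "aperture":0.65}, {"wz":-0.006, "tx":-0.001, "ty":0.034, "tz":0.193, "aperture":0.65}])

```text
clock: 30.98
position: [0.4064, -0.2775, 0.0048]
ee_rot: [0.996, 0.09, 0.001, 0.001]
ft_force: [-0.1, -0.1, 0.4]
grip_width: 0.651
grasp_force: 0.0
```

```bash
python3 go.py .4065 -.2758 0 .181 0
```

```text
rotvec [ 0.002  -0.0014 -0.0012] shift [ 0.0004 -0.0017  0.0048] now [ 0.4064 -0.2775  0.0048] j [ 1.1041  0.3892 -0.6732  1.997   0.3191  0.8577 -1.1349] t 30.975 ft [-0.1387 -0.1225  0.4062]
```

jog_arm(plan=[{"ty":-0.001, "tz":0.005, "aperture":0.65}, {"ty":-0.001, "tz":0.005, "aperture":0.65}, {"ty":-0.001, "tz":0.007, "aperture":0.65}, {"ty":-0.001, "tz":0.007, "aperture":0.65}], squeeze=40)

```text
clock: 31.48
position: [0.4052, -0.2759, -0.0038]
ee_rot: [0.996, 0.09, -0.0, -0.0]
ft_force: [-0.1, -0.6, -0.3]
grip_width: 0.65
grasp_force: 0.0
```

jog_arm(plan=[{"aperture":0}, {"aperture":0}, {"aperture":0}, {"aperture":0}])

```text
clock: 31.98
position: [0.4067, -0.2773, -0.0017]
ee_rot: [0.996, 0.09, 0.001, 0.002]
ft_force: [-3.7, 0.1, 20.2]
grip_width: 0.503
grasp_force: 49.2
```

```bash
python3 go.py .4065 -.2758 0 .181 0
python3 -c "
import cv2;from workcell import manip, cam, hand_in
cv2.imwrite('pics/w5.png',cam.camera('wrist'))"
```

```text
rotvec [ 0.0032 -0.0017 -0.0015] shift [ 0.0001 -0.0015 -0.0018] now [ 0.4067 -0.2773 -0.0017] j [ 1.0974  0.4    -0.6677  2.0007  0.3305  0.8446 -1.1451] t 31.975 ft [-3.6941  0.1281 20.2299]
```

View pics/w5.png

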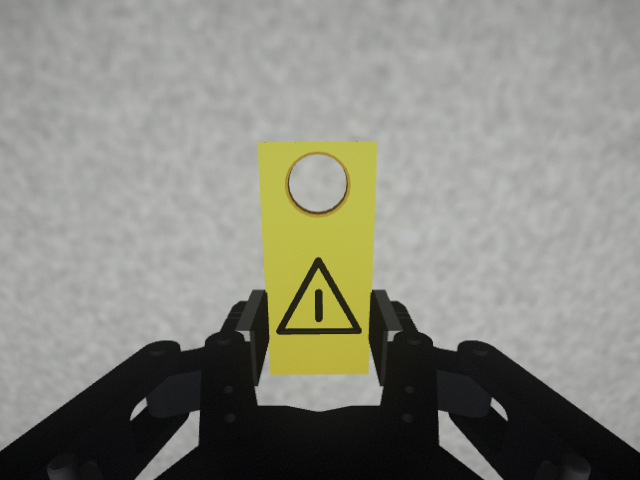

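```bash
cat > peg.py <<'E'
import sys
from h import *
ht=np.array(list(map(float,sys.argv[2:5])))
root=np.array([.630,-.2997,.191]);az=2.525
d=np.r_[np.cos(az)*.7071,np.sin(az)*.7071,.7071]
Rt=R.from_euler('z',az-np.pi)*R.from_euler('y',-np.pi/4)*R.from_euler('x',np.pi)
s=float(sys.argv[1]); P=root+s*d-Rt.apply(ht)
o=manip.get_obs();Rc=R.from_quat(o["ee_rot"])
print("TCP target",P,"check z",Rt.apply([0,0,1]),-d)
print("rotvec",(Rc.inv()*Rt).as_rotvec(),"shift",Rc.inv().apply(P-o["position"]),"now",o["position"],"j",o["joint_pos"],o["grip_width"])
E
python3 - <<'E'
from h import *
o=manip.get_obs();c=T_of("wrist",o)
w=onplane((318,183),.005,c);w[2]=.0035
print("hole w",w,"tool",R.from_quat(o["ee_rot"]).inv().apply(w-o["position"]))
E
```

```text
hole w [ 0.4617 -0.2668  0.0035] tool [ 0.056  -0.0005 -0.0051]
```

jog_arm(plan=[{"tz":-0.02, "aperture":0}, {"tz":-0.12, "aperture":0}, {"tz":-0.2, "aperture":0}, {"tz":-0.2, "aperture":0}, {"tz":-0.2, "aperture":0}, {"tz":-0.2, "aperture":0}])

```text
clock: 32.78
position: [0.4048, -0.2757, 0.1961]
ee_rot: [0.996, 0.09, -0.0, 0.0]
ft_force: [-0.2, -0.7, -1.2]
grip_width: 0.498
grasp_force: 42.2
```

```bash
python3 peg.py .08 .053 0 -.005
```

```text
TCP target [ 0.5562 -0.2474  0.2066] check z [ 0.5769 -0.4089 -0.7071] [ 0.5769 -0.4089 -0.7071]
rotvec [-0.3122  0.743   0.7543] shift [ 0.154  -0.0008 -0.0106] now [ 0.4048 -0.2757  0.1961] j [ 1.2255  0.119  -0.76    1.8236  0.0871  1.2331 -0.9509] 0.4977360065691539
```

jog_arm(plan=[{"wx":-0.312, "wy":0.743, "wz":0.754, "tz":-0.06, "aperture":0}, {"wx":-0.312, "wy":0.743, "wz":0.754, "tz":-0.06, "aperture":0}, {"wx":-0.312, "wy":0.743, "wz":0.754, "tz":-0.06, "aperture":0}, {"wx":-0.312, "wy":0.743, "wz":0.754, "tz":-0.06, "aperture":0}, {"wx":-0.312, "wy":0.743, "wz":0.754, "tz":-0.06, "aperture":0}, {"wx":-0.312, "wy":0.743, "wz":0.754, "tz":-0.06, "aperture":0}, {"wx":-0.312, "wy":0.743, "wz":0.754, "tz":-0.06, "aperture":0}, {"wx":-0.312, "wy":0.743, "wz":0.754, "tz":-0.06, "aperture":0}])

```text
clock: 33.78
position: [0.4059, -0.2772, 0.2534]
ee_rot: [0.881, -0.281, 0.363, 0.116]
ft_force: [-1.5, -1.4, 0.9]
grip_width: 0.496
grasp_force: 42.2
```

```bash
python3 peg.py .09 .056 0 -.005
```

```text
TCP target [ 0.5487 -0.242   0.2115] check z [ 0.5769 -0.4089 -0.7071] [ 0.5769 -0.4089 -0.7071]
rotvec [ 0.0004  0.0043 -0.0002] shift [ 0.0387 -0.1112  0.0974] now [ 0.4059 -0.2772  0.2534] j [ 0.7076 -0.498  -0.2299  2.3877  0.0026  0.466  -1.7294] 0.49563018381750773
```

jog_arm(plan=[{"wy":0.004, "tx":0.039, "ty":-0.111, "aperture":0}, {"wy":0.004, "tx":0.039, "ty":-0.111, "aperture":0}, {"wy":0.004, "tx":0.039, "ty":-0.111, "tz":0.097, "aperture":0}, {"wy":0.004, "tx":0.039, "ty":-0.111, "tz":0.097, "aperture":0}, {"wy":0.004, "tx":0.039, "ty":-0.111, "tz":0.097, "aperture":0}, {"wy":0.004, "tx":0.039, "ty":-0.111, "tz":0.097, "aperture":0}, {"wy":0.004, "tx":0.039, "ty":-0.111, "tz":0.097, "aperture":0}])

```text
clock: 34.65
position: [0.5491, -0.2418, 0.2148]
ee_rot: [0.88, -0.279, 0.365, 0.117]
ft_force: [-0.2, -0.4, -0.4]
grip_width: 0.499
grasp_force: 42.2
```

```bash
python3 peg.py .06 .056 0 -.005
python3 -c "
import cv2;from workcell import manip, cam, hand_in
import numpy as np
a=cam.camera('wrist');s=cam.camera('scene')
c=np.zeros((600,800,3),np.uint8);c[:360,:480]=cv2.resize(a,(480,360));b=cv2.resize(s[150:290,150:310],None,fx=4,fy=4)[:560,:320];b=cv2.resize(s[150:300,170:290],None,fx=2.6,fy=2.6);c[:b.shape[0],485:485+b.shape[1]]=b[:,:315]
cv2.imwrite('pics/p6.png',c)"
```

```text
TCP target [ 0.566  -0.2543  0.1903] check z [ 0.5769 -0.4089 -0.7071] [ 0.5769 -0.4089 -0.7071]
rotvec [ 0.0003 -0.0022  0.0022] shift [-0.0025  0.0004  0.0322] now [ 0.5491 -0.2418  0.2148] j [ 1.2247 -0.1541 -0.979   2.1923  0.5049  0.3406 -2.4009] 0.49897166256737707
```

View pics/p6.png

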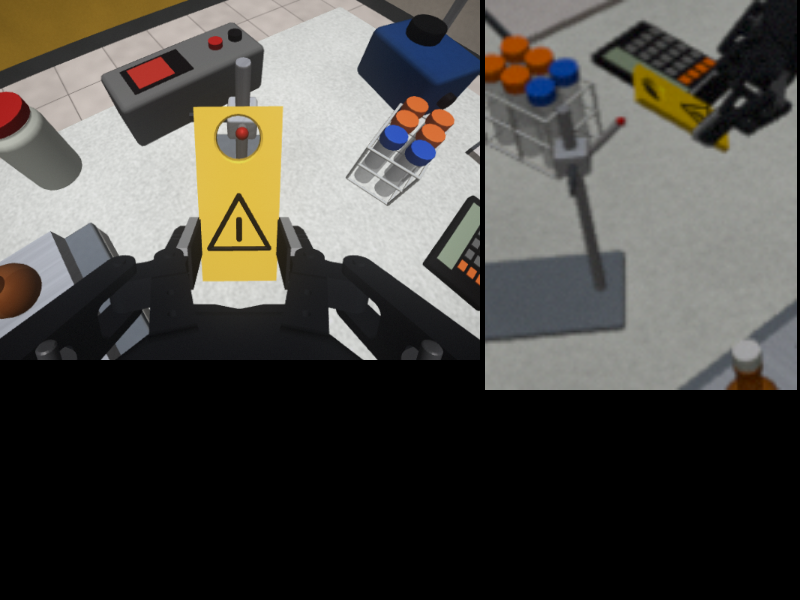

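```bash
python3 - <<'E'
from h import *
o=manip.get_obs();c=T_of("wrist",o);print(project([[.6024,-.2801,.2249],[.630,-.2997,.191]],c))
Rc=R.from_quat(o["ee_rot"]);q,d=ray((322.7,176),c)
q=Rc.inv().apply(q-o["position"]);d=Rc.inv().apply(d)
tip=Rc.inv().apply(np.array([.6024,-.2801,.2249])-o["position"])
print("tip tool assumed",tip,"by ray",q+d*(tip[2]-q[2])/d[2])
q,d=ray((239*4/3,137.5*4/3),c);q=Rc.inv().apply(q-o["position"]);d=Rc.inv().apply(d)
print("hole tool",q+d*(-.005-q[2])/d[2])
E
```

```text
[[320.8336 175.5847]
 [320.4199 168.4427]]
tip tool assumed [0.0532 0.0008 0.0395] by ray [0.053  0.0017 0.0395]
hole tool [ 0.0546 -0.0003 -0.005 ]
```

The tip shows centred in the hole (wrist pixel about (323,176)); slide on.

jog_arm(plan=[{"tx":-0.002, "ty":0.001, "aperture":0}, {"tx":-0.002, "ty":0.001, "tz":0.02, "aperture":0}, {"tx":-0.002, "ty":0.001, "tz":0.035, "aperture":0}, {"tx":-0.002, "ty":0.001, "tz":0.05, "aperture":0}, {"tx":-0.002, "ty":0.001, "tz":0.065, "aperture":0}, {"tx":-0.002, "ty":0.001, "tz":0.07, "aperture":0}, {"tx":-0.002, "ty":0.001, "tz":0.07, "aperture":0}, {"tx":-0.002, "ty":0.001, "tz":0.07, "aperture":0}])

```text
clock: 35.75
position: [0.5649, -0.2727, 0.1838]
ee_rot: [0.884, -0.277, 0.362, 0.105]
ft_force: [-6.4, 5.8, 2.2]
grip_width: 0.501
grasp_force: 43.3
```

```bash
python3 peg.py .02 .055 0 -.005
```

```text
TCP target [ 0.5896 -0.2711  0.1627] check z [ 0.5769 -0.4089 -0.7071] [ 0.5769 -0.4089 -0.7071]
rotvec [-0.0208  0.0128  0.0006] shift [-0.0009 -0.0151  0.0288] now [ 0.5649 -0.2727  0.1838] j [ 1.152   0.0079 -0.8846  2.1676  0.8077  0.3145 -2.6022] 0.5005533808138334
```

jog_arm(plan=[{"tz":-0.02, "aperture":0}, {"tz":-0.04, "aperture":0}, {"tz":-0.08, "aperture":0}, {"tz":-0.08, "aperture":0}, {"tz":-0.08, "aperture":0}])

```text
clock: 36.38
position: [0.5187, -0.2422, 0.2413]
ee_rot: [0.884, -0.277, 0.362, 0.106]
ft_force: [1.0, -0.2, -0.7]
grip_width: 0.502
grasp_force: 42.6
```

```bash
sed -i "s/^s=float/roll=float(sys.argv[5]) if len(sys.argv)>5 else 0; Rt=Rt*R.from_euler('z',roll)\ns=float/" peg.py; python3 peg.py .1 .055 0 -.005 -.5
```

```text
TCP target [ 0.5321 -0.2626  0.224 ] check z [ 0.5769 -0.4089 -0.7071] [ 0.5769 -0.4089 -0.7071]
rotvec [-0.0229  0.0064 -0.4989] shift [0.0042 0.0095 0.028 ] now [ 0.5187 -0.2422  0.2413] j [ 1.0302 -0.2677 -0.7196  2.2207  0.1376  0.3846 -2.0254] 0.5018395426346542
```

jog_arm(plan=[{"wx":-0.023, "wy":0.006, "wz":-0.499, "tx":0.004, "ty":0.009, "aperture":0}, {"wx":-0.023, "wy":0.006, "wz":-0.499, "tx":0.004, "ty":0.009, "aperture":0}, {"wx":-0.023, "wy":0.006, "wz":-0.499, "tx":0.004, "ty":0.009, "aperture":0}, {"wx":-0.023, "wy":0.006, "wz":-0.499, "tx":0.004, "ty":0.009, "tz":0.028, "aperture":0}, {"wx":-0.023, "wy":0.006, "wz":-0.499, "tx":0.004, "ty":0.009, "tz":0.028, "aperture":0}, {"wx":-0.023, "wy":0.006, "wz":-0.499, "tx":0.004, "ty":0.009, "tz":0.028, "aperture":0}])

```text
clock: 37.12
position: [0.5315, -0.2628, 0.2233]
ee_rot: [0.923, -0.055, 0.324, 0.202]
ft_force: [-0.1, -0.1, -0.4]
grip_width: 0.497
grasp_force: 42.5
```

```bash
python3 peg.py .06 .055 0 -.005 -.5;python3 -c "
import cv2;from workcell import manip, cam, hand_in
import numpy as np
a=cam.camera('wrist')
cv2.imwrite('pics/p7.png',a)"
```

```text
TCP target [ 0.5552 -0.279   0.1958] check z [ 0.5769 -0.4089 -0.7071] [ 0.5769 -0.4089 -0.7071]
rotvec [-0.0006  0.0025 -0.0025] shift [ 0.001  -0.      0.0398] now [ 0.5315 -0.2628  0.2233] j [ 1.0268 -0.1742 -0.728   2.2083  0.403   0.3453 -1.7584] 0.49716267590239804
```

View pics/p7.png

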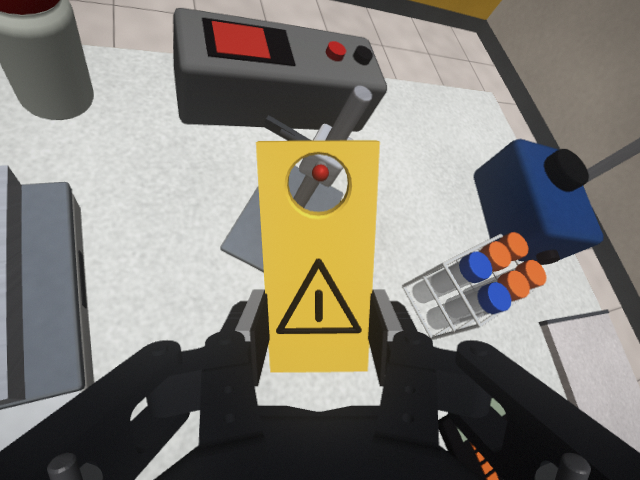

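jog_arm(plan=[{"tx":0.001, "tz":0.02, "aperture":0}, {"tx":0.001, "tz":0.04, "aperture":0}, {"tx":0.001, "tz":0.055, "aperture":0}, {"tx":0.001, "tz":0.055, "aperture":0}])

```text
clock: 37.67
position: [0.5642, -0.2852, 0.1852]
ee_rot: [0.923, -0.055, 0.324, 0.202]
ft_force: [0.6, 0.5, 0.2]
grip_width: 0.499
grasp_force: 42.5
```

```bash
python3 peg.py .02 .055 0 -.005 -.5
```

```text
TCP target [ 0.5783 -0.2953  0.1675] check z [ 0.5769 -0.4089 -0.7071] [ 0.5769 -0.4089 -0.7071]
rotvec [-0.0005  0.002  -0.0022] shift [-0.0002 -0.      0.0248] now [ 0.5642 -0.2852  0.1852] j [ 1.1629  0.0203 -0.8883  2.1619  0.886   0.3262 -2.1682] 0.4989763144101792
```

jog_arm(plan=[{"tz":0.015, "aperture":0}, {"tz":0.024, "aperture":0}, {"tz":0.024, "aperture":0}, {"tz":0.024, "aperture":0}])

```text
clock: 38.17
position: [0.5782, -0.2946, 0.1695]
ee_rot: [0.922, -0.054, 0.325, 0.203]
ft_force: [-1.2, 0.4, 0.1]
grip_width: 0.496
grasp_force: 42.5
```

```bash
python3 peg.py .02 .055 0 -.005 -.5; python3 -c "
import cv2;from workcell import manip, cam, hand_in
import numpy as np
a=cam.camera('wrist');s=cam.camera('scene')
c=np.zeros((600,800,3),np.uint8);c[:360,:480]=cv2.resize(a,(480,360));b=cv2.resize(s[150:300,170:290],None,fx=2.6,fy=2.6);c[:b.shape[0],485:485+b.shape[1]]=b
cv2.imwrite('pics/p8.png',c)"
```

```text
TCP target [ 0.5783 -0.2953  0.1675] check z [ 0.5769 -0.4089 -0.7071] [ 0.5769 -0.4089 -0.7071]
rotvec [ 0.0004  0.0004 -0.0012] shift [-0.0012 -0.0001  0.0018] now [ 0.5782 -0.2946  0.1695] j [ 1.1315  0.1036 -0.8712  2.1411  1.0905  0.3458 -2.3357] 0.4961845081060151
```

View pics/p8.png

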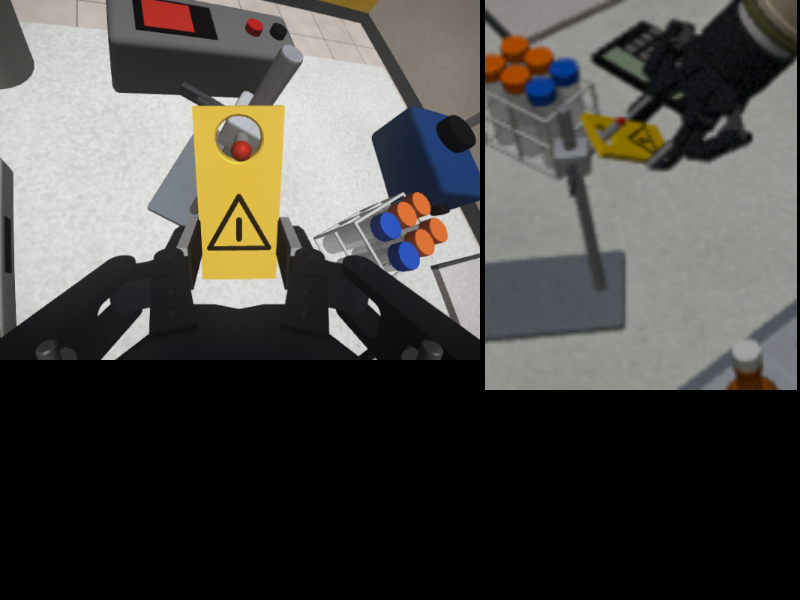

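jog_arm(plan=[{"tz":0.002, "aperture":0.9}, {"tz":0.002, "aperture":0.9}, {"tz":0.002, "aperture":0.9}, {"tz":0.002, "aperture":0.9}, {"tz":-0.03, "aperture":0.9}, {"tz":-0.06, "aperture":0.9}, {"tz":-0.1, "aperture":0.9}, {"tz":-0.13, "aperture":0.9}, {"tz":-0.13, "aperture":0.9}])

```text
clock: 39.4
position: [0.5039, -0.2407, 0.2643]
ee_rot: [0.921, -0.054, 0.327, 0.204]
ft_force: [1.3, 0.2, -0.2]
grip_width: 0.899
grasp_force: 0.0
```

```bash
python3 -c "
import cv2;from workcell import manip, cam, hand_in
import numpy as np
a=cam.camera('wrist');s=cam.camera('scene')
c=np.zeros((600,800,3),np.uint8);c[:360,:480]=cv2.resize(a,(480,360));b=cv2.resize(s[150:300,170:290],None,fx=2.6,fy=2.6);c[:b.shape[0],485:485+b.shape[1]]=b
cv2.imwrite('pics/p9.png',c)"; python3 go.py .40 -.15 .27 0.4 0
```

```text
rotvec [ 0.5463 -0.5763 -0.4904] shift [-0.0726 -0.0564 -0.1035] now [ 0.5035 -0.2416  0.261 ] j [ 1.0009 -0.3366 -0.6778  2.2286  0.086   0.4291 -1.4842] t 39.5 ft [-0.5702 -0.81   -0.149 ]
```

View pics/p9.png

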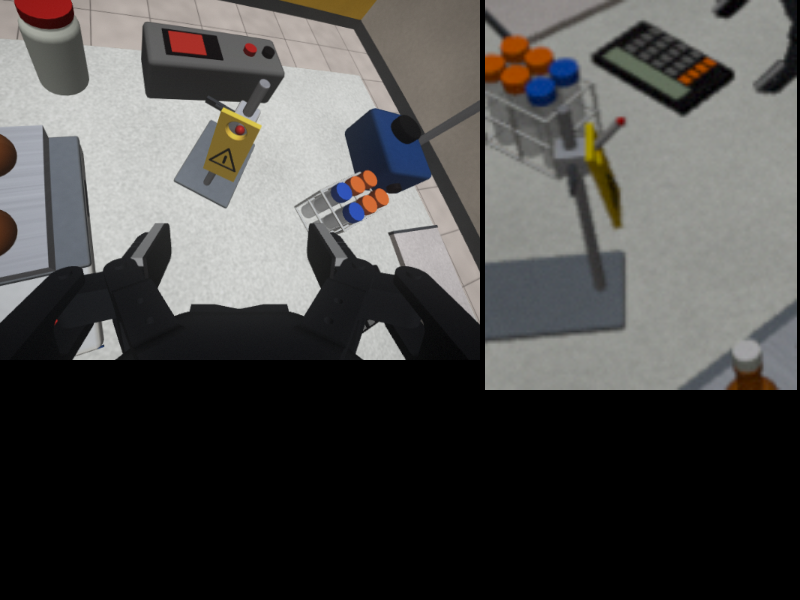

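The plate hangs on the peg, peg through the hole. Now to the keys, with a numeric check of the plate.

```bash
python3 go.py .4665 .0905 .15 .0535 0; cat > yel.py <<'E'
from h import *
def yel(n,box):
    a=cam.camera(n);x0,y0,x1,y1=box;v=cv2.cvtColor(a[y0:y1,x0:x1],cv2.COLOR_BGR2HSV)
    m=cv2.inRange(v,(22,120,60),(35,255,255));p=np.argwhere(m)[:,::-1]+[x0,y0]
    if len(p)<5: print(n,"none",len(p)); return
    r=cv2.minAreaRect(p.astype(np.float32));print(n,len(p),"c",p.mean(0),"top",p[p[:,1].argmin()],"bot",p[p[:,1].argmax()],"box",cv2.boxPoints(r).round().tolist())
yel("scene",(150,150,310,290));yel("top",(375,120,460,310))
E
python3 yel.py
```

```text
rotvec [ 0.4346 -0.6555 -0.1622] shift [-0.0874 -0.3318 -0.0788] now [ 0.5035 -0.2416  0.261 ] j [ 1.0009 -0.3366 -0.6778  2.2286  0.086   0.4291 -1.4842] t 39.5 ft [-0.5702 -0.81   -0.149 ]
scene 180 c [213.8278 215.35  ] top [209 197] bot [220 236] box [[203.0, 199.0], [210.0, 196.0], [225.0, 234.0], [218.0, 237.0]]
top 295 c [408.3831 177.522 ] top [403 164] bot [411 192] box [[395.0, 186.0], [403.0, 163.0], [421.0, 170.0], [412.0, 192.0]]
```

```bash
python3 - <<'E'
from h import *
t=T_of("top");s=T_of("scene")
a=tri([ray((412,166.5),t),ray((206.5,197.5),s)]);b=tri([ray((403.5,189),t),ray((221.5,235.5),s)])
d=a-b;print(a,b,np.linalg.norm(d),"tilt",np.arccos(d[2]/np.linalg.norm(d)))
E
```

```text
[ 0.6305 -0.2961  0.2271] [ 0.6136 -0.295   0.0922] 0.13600674478924854 tilt 0.12497049899474758
```

jog_arm(plan=[{"tz":-0.04, "aperture":0}, {"wx":0.435, "wy":-0.656, "wz":-0.162, "tx":-0.087, "ty":-0.332, "tz":-0.14, "aperture":0}, {"wx":0.435, "wy":-0.656, "wz":-0.162, "tx":-0.087, "ty":-0.332, "tz":-0.14, "aperture":0}, {"wx":0.435, "wy":-0.656, "wz":-0.162, "tx":-0.087, "ty":-0.332, "tz":-0.14, "aperture":0}, {"wx":0.435, "wy":-0.656, "wz":-0.162, "tx":-0.087, "ty":-0.332, "tz":-0.14, "aperture":0}, {"wx":0.435, "wy":-0.656, "wz":-0.162, "tx":-0.087, "ty":-0.332, "tz":-0.14, "aperture":0}, {"wx":0.435, "wy":-0.656, "wz":-0.162, "tx":-0.087, "ty":-0.332, "tz":-0.079, "aperture":0}, {"wx":0.435, "wy":-0.656, "wz":-0.162, "tx":-0.087, "ty":-0.332, "tz":-0.079, "aperture":0}, {"wx":0.435, "wy":-0.656, "wz":-0.162, "tx":-0.087, "ty":-0.332, "tz":-0.079, "aperture":0}, {"wx":0.435, "wy":-0.656, "wz":-0.162, "tx":-0.087, "ty":-0.332, "tz":-0.079, "aperture":0}])

```text
clock: 40.85
position: [0.4674, 0.0899, 0.1523]
ee_rot: [1.0, 0.026, 0.001, 0.0]
ft_force: [-0.8, -0.6, 0.3]
grip_width: -0.003
grasp_force: 0.0
```

```bash
python3 go.py .4665 .0905 .075 .0535 0;python3 yel.py
```

```text
rotvec [ 0.0003 -0.0026 -0.0021] shift [-0.0011 -0.0007  0.0773] now [0.4674 0.0899 0.1523] j [ 0.6763  0.1803 -1.027   1.9038  0.1703  1.1468 -1.933 ] t 40.85 ft [-0.7669 -0.6042  0.2664]
scene 179 c [213.838  215.3408] top [209 197] bot [220 236] box [[203.0, 199.0], [210.0, 196.0], [225.0, 234.0], [218.0, 237.0]]
top 291 c [408.3471 177.4296] top [403 164] bot [411 192] box [[395.0, 186.0], [403.0, 163.0], [421.0, 170.0], [412.0, 192.0]]
```

jog_arm(plan=[{"tx":-0.001, "tz":0.06, "aperture":0}, {"tx":-0.001, "tz":0.077, "aperture":0}, {"tx":-0.001, "tz":0.077, "aperture":0}, {"tx":-0.001, "tz":0.077, "aperture":0}, {"tx":-0.001, "tz":0.077, "aperture":0}])

```text
clock: 41.58
position: [0.4667, 0.0909, 0.0749]
ee_rot: [1.0, 0.026, 0.001, -0.001]
ft_force: [-0.7, -0.0, -1.2]
grip_width: -0.0
grasp_force: 0.0
```

```bash
python3 go.py .4665 .0905 .058 .0535 0
```

```text
rotvec [-0.0014 -0.0016 -0.001 ] shift [-0.0002  0.0004  0.0169] now [0.4667 0.0909 0.0749] j [ 0.6024  0.3064 -0.9821  1.9821  0.3007  1.0046 -2.0402] t 41.575 ft [-0.6593 -0.0407 -1.2426]
```

jog_arm(plan=[{"tz":0.01, "aperture":0}, {"tz":0.017, "aperture":0}, {"tz":0.017, "aperture":0}, {"tz":0.017, "aperture":0}, {"tz":0.017, "aperture":0}])

```text
clock: 42.2
position: [0.4666, 0.0908, 0.0584]
ee_rot: [1.0, 0.026, 0.0, 0.0]
ft_force: [-11.0, -5.2, 36.9]
grip_width: -0.0
grasp_force: 18.5
```

jog_arm(plan=[{"tz":-0.02, "aperture":0}, {"tz":-0.02, "aperture":0}, {"ty":0.04, "tz":-0.02, "aperture":0}, {"ty":0.04, "tz":-0.02, "aperture":0}, {"ty":0.04, "tz":-0.02, "aperture":0}, {"ty":0.04, "tz":-0.008, "aperture":0}, {"ty":0.04, "tz":-0.001, "aperture":0}, {"ty":0.04, "tz":-0.001, "aperture":0}, {"ty":0.04, "tz":-0.001, "aperture":0}, {"ty":0.04, "tz":-0.001, "aperture":0}])

```text
clock: 43.45
position: [0.468, 0.0516, 0.0586]
ee_rot: [1.0, 0.027, -0.0, -0.0]
ft_force: [-10.2, -2.5, 30.6]
grip_width: 0.003
grasp_force: 15.1
```

jog_arm(plan=[{"tz":-0.02, "aperture":0}, {"tz":-0.02, "aperture":0}, {"ty":0.04, "tz":-0.02, "aperture":0}, {"ty":0.04, "tz":-0.02, "aperture":0}, {"ty":0.04, "tz":-0.02, "aperture":0}, {"ty":0.04, "tz":-0.008, "aperture":0}, {"ty":0.04, "aperture":0}, {"ty":0.04, "aperture":0}, {"ty":0.04, "aperture":0}, {"ty":0.04, "aperture":0}])

```text
clock: 44.7
position: [0.4702, 0.0116, 0.0585]
ee_rot: [1.0, 0.027, -0.0, -0.0]
ft_force: [-11.0, 0.1, 31.1]
grip_width: 0.004
grasp_force: 15.8
```

```bash
python3 go.py .475 -.069 .1 .0535 0
```

```text
rotvec [-0.0007  0.0009  0.0003] shift [ 0.0004  0.0808 -0.0415] now [0.4702 0.0116 0.0585] j [ 0.7343  0.3147 -0.9426  2.0059  0.3074  0.9701 -1.879 ] t 44.7 ft [-10.9977   0.0915  31.0783]
```

jog_arm(plan=[{"tz":-0.02, "aperture":0}, {"tz":-0.02, "aperture":0}, {"ty":0.04, "tz":-0.02, "aperture":0}, {"ty":0.04, "tz":-0.02, "aperture":0}, {"ty":0.04, "tz":-0.02, "aperture":0}, {"ty":0.04, "tz":-0.008, "aperture":0}, {"ty":0.04, "aperture":0}, {"ty":0.04, "aperture":0}, {"ty":0.04, "aperture":0}, {"ty":0.04, "aperture":0}])

```text
clock: 45.95
position: [0.4723, -0.0283, 0.0586]
ee_rot: [1.0, 0.027, -0.001, -0.0]
ft_force: [-11.0, 0.4, 31.2]
grip_width: -0.001
grasp_force: 16.1
```

jog_arm(plan=[{"tz":-0.02, "aperture":0}, {"tz":-0.02, "aperture":0}, {"ty":0.04, "tz":-0.02, "aperture":0}, {"ty":0.04, "tz":-0.02, "aperture":0}, {"ty":0.04, "tz":-0.02, "aperture":0}, {"ty":0.04, "tz":-0.008, "aperture":0}, {"ty":0.04, "aperture":0}, {"ty":0.04, "aperture":0}, {"ty":0.04, "aperture":0}, {"ty":0.04, "aperture":0}])

```text
clock: 47.2
position: [0.4745, -0.0683, 0.0585]
ee_rot: [1.0, 0.027, -0.001, -0.0]
ft_force: [-11.7, 1.8, 31.9]
grip_width: 0.002
grasp_force: 16.2
```

jog_arm(plan=[{"tz":-0.06, "aperture":0}, {"tz":-0.12, "aperture":0}, {"tz":-0.16, "aperture":0}, {"tx":-0.05, "tz":-0.16, "aperture":0}, {"tx":-0.05, "tz":-0.16, "aperture":0}, {"tx":-0.05, "tz":-0.16, "aperture":0}, {"tx":-0.05, "tz":-0.16, "aperture":0}])

```text
clock: 48.08
position: [0.4248, -0.0715, 0.2168]
ee_rot: [1.0, 0.027, -0.001, -0.002]
ft_force: [-0.7, -0.6, 0.0]
grip_width: 0.006
grasp_force: 0.0
```

```bash
python3 yel.py
```

```text
scene 180 c [213.7333 215.15  ] top [209 197] bot [220 236] box [[203.0, 199.0], [210.0, 196.0], [225.0, 234.0], [218.0, 237.0]]
top 288 c [408.3021 177.3889] top [403 164] bot [411 192] box [[394.0, 185.0], [403.0, 163.0], [421.0, 170.0], [412.0, 192.0]]
```

```bash
python3 - <<'E'
from h import *
u=np.array([[np.cos(a),np.sin(a)] for a in np.arange(24)*np.pi/12])
obs=[]
for n,(x0,y0,x1,y1) in(("scene",(150,150,310,290)),("top",(375,120,460,310))):
    a=cam.camera(n);m=cv2.inRange(cv2.cvtColor(a[y0:y1,x0:x1],cv2.COLOR_BGR2HSV),(20,90,40),(38,255,255))
    p=np.argwhere(m)[:,::-1]+[x0,y0];obs.append((T_of(n),(p@u.T).max(0)))
C=np.array([[x,y,z] for x in(-.05,.05) for y in(-.022,.022) for z in(0,.007)])
def rot(q):return R.from_euler('z',q[3])*R.from_euler('y',-np.pi/2+q[4])*R.from_euler('x',q[5])
def f(q):
    P=rot(q).apply(C)+q[:3]
    return np.concatenate([(project(P,c)@u.T).max(0)-h for c,h in obs])
for t0 in(-.4,0,.4):
    for yw in (2.525,-.617):
        r=least_squares(f,[.62,-.29,.15,yw,t0,0],loss='soft_l1');A=rot(r.x)
        print(r.cost.round(2),r.x,"x axis",A.apply([1,0,0]),"eye",A.apply([.034,0,.0035])+r.x[:3])
E
```

```text
8.11 [ 0.6182 -0.2945  0.1595  3.5135 -0.1485 -0.9411] x axis [0.1378 0.0538 0.989 ] eye [ 0.6258 -0.2946  0.1928]
146.33 [ 0.6261 -0.2961  0.1628 -0.2648 -0.586   0.1393] x axis [-0.5338  0.1447  0.8332] eye [ 0.605  -0.2909  0.1892]
8.11 [ 0.6182 -0.2945  0.1595  3.5135 -0.1485 -0.9411] x axis [0.1378 0.0538 0.989 ] eye [ 0.6258 -0.2946  0.1928]
8.11 [ 0.624  -0.2983  0.1589  0.3719  0.1485 -0.9411] x axis [0.1378 0.0538 0.989 ] eye [ 0.6258 -0.2946  0.1928]
146.61 [ 0.62   -0.2962  0.1588  2.9017  0.5424  0.3048] x axis [-0.5014  0.1226  0.8565] eye [ 0.6059 -0.2917  0.1896]
8.11 [ 0.624  -0.2983  0.1589  0.3719  0.1485 -0.9411] x axis [0.1378 0.0538 0.989 ] eye [ 0.6258 -0.2946  0.1928]
```

Tilt is 0.15 rad and the eye is about 7 mm from the root, so the plate hangs properly. Handing in.

```bash
python3 -c "
from workcell import manip, cam, hand_in
print(hand_in())"
```

```text
the job is handed in; nothing more can be done
None
```

I handed the job in at about 48 s: all four fresh flasks are in the wells, both finished flasks are in the cork board, the plate hangs on the peg (about 0.15 rad off vertical), and the five keys were pressed fully down in the order given; the hand-in returned no verdict.

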